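# Index the specimen turntable by one hole

## Task

Hook a fingertip under the pull ring of the spring pin, gently lift the pin out of its hole, swing the ring end of the arm exactly one hole to the side (left or right, seen from the robot) on which the slim glue bottle with the pointed spout stands, and let the pin drop fully home there. Do not pinch or force the ring, do not swing past that hole or the other way, leave everything else on the table alone, and finish clear of the turntable.

Things in the scene. Friction and masses are not known exactly. Their poses are not given: they have to be found in the camera images.
- index_base: Steel base of the turntable, fixed on the table. Origin on the vertical pivot axis, at table height. x points from the index plate to the pivot (roughly away from the robot), y left, z up; it does not turn with the arm. Foot 100 mm dia. Above it, on the axis, a cork disc (92 mm dia. table, top 60 mm high) carries a fossil vertebra fixed to it, top 100 mm high.
- middle_hole (a point): Middle hole of the index plate, at the plate's top (18 mm above the table), 130 mm from the pivot axis along the base's -x; axes as the base. The pin starts here. The plate is 75 x 165 mm, centred 120 mm from the pivot axis; its five 13 mm holes lie on an arc of radius 130 mm about the axis, 15 degrees (34 mm) apart.
- index_arm (a joint): Angle of the aluminium arm (34 mm wide, top 34 mm high), rad. 0 at the middle hole; positive when the ring end, which points to the robot, swings left (base's +y; clockwise from above). Holes at -0.524, -0.262, 0, 0.262, 0.524; play in a hole about 0.01; stops at +-0.56. Pushing it takes about 1 N at the ring when the pin is out, and it stays where it is left.
- pin (a joint): Height of the spring pin (10 mm dia., round tip), m: 0 fully home. From 0.015 up the arm is free; upper stop 0.026. The spring pushes down with 4.5 N at 0 and 8.4 N at the stop; the weight adds 0.6 N. Let go between holes, it rides on the plate at 0.014 and drops into a hole it meets. It slides vertically in a 24 mm dia. barrel on the arm (top 60 mm high), 130 mm from the pivot axis.
- ring_center (a point): Centre of the steel pull ring on the pin: inside 52 mm dia., rod 6 mm. Moves with arm and pin; 92 mm above the table with the pin home, 108 mm from the pivot axis on the arm's centre line. Axes: x along the arm to the pivot, y left across it, z up. The ring stands across the arm, its top leaning 50 degrees to the pivot; a finger pointing along +x and 45 to 60 degrees down passes through.
- glue_bottle: Slim white bottle with a long pointed spout, 40 mm dia., 123 mm high, loose; origin at the centre of its underside. It stands behind the turntable, either left (y > 0.19) or right (y < -0.08) of it: this is the side to swing the ring end to.
- solvent_bottle: Thick bottle with a wide screw cap, 60 mm dia., 143 mm high, loose; origin at the centre of its underside. Stands on the other side.
- pencil: Pencil lying on the table in front of the turntable, 7 x 123 x 7 mm; origin at the centre of its underside.
- stone: Small stone, 34 x 50 x 22 mm, lying to the right of the turntable; origin at the centre of its underside.
- loupe: Hand lens lying flat, 68 x 159 x 13 mm, on the right-hand table; origin at the centre of its underside.
- tape_roll: Roll of tape lying flat, 106 mm dia., 25 mm high, on the right-hand table; origin at the centre of its underside.
- tray: Card tray, 95 x 68 x 22 mm, on the right-hand table; origin at the centre of its underside.

How it is judged (in metres and radians):
On the way, in this order (a step that is already met when the one before it is completed fails the run):
1. the pin is lifted clear of the middle hole by the fingers, the arm still at that hole (value of joint pin above 0.0135 m and value of joint index_arm between -0.1 and 0.1 rad and contact force between the fingers and pin above 1 N), for 0.1 s.
2. the arm is at the next hole on the glue bottle's side and the pin has dropped home (((world y of glue_bottle above 0.05 m and value of joint index_arm between 0.2318 and 0.2918 rad) or (world y of glue_bottle below 0.05 m and value of joint index_arm between -0.2918 and -0.2318 rad)) and value of joint pin below 0.003 m), for 0.2 s.
At the end, for the whole second after the job is handed in: The arm stands at the neighbouring hole on the glue bottle's side (within 0.03 rad of +0.262 or -0.262), at rest, the pin fully home (under 3 mm), and every loose thing within 10 mm of where it stood (all of step 2 and velocity of joint index_arm between -0.02 and 0.02 rad/s and distance of each of glue_bottle, solvent_bottle, pencil, stone, loupe, tape_roll, tray from where it was at the start of the episode below 0.01 m); the robot touches nothing.
It fails at once if the arm swings past the next hole, by more than a third of the way to the one after (value of joint index_arm above 0.348194 rad or value of joint index_arm below -0.348194 rad).
It fails at once if the arm swings the wrong way, away from the glue bottle's side ((world y of glue_bottle above 0.05 m and value of joint index_arm below -0.13 rad) or (world y of glue_bottle below 0.05 m and value of joint index_arm above 0.13 rad)).
It fails at once if the ring is gripped or forced: more than 30 N between fingers and ring (contact force between the fingers and pin above 30 N).
It fails at once if a loose thing is disturbed (moved over 15 mm) (distance of any of glue_bottle, solvent_bottle, pencil, stone, loupe, tape_roll, tray from where it was at the start of the episode above 0.015 m).
It also fails if it takes over 51 s, if anything falls off the work surface, if the arm or the gripper's body presses on something with over 40 N, if the wrist force passes 120 N, or if a joint passes its speed limit or range.

## Robot

A 6-joint arm with a two-finger parallel gripper is mounted at the origin on a cart in front of the work surface, level with it; the furniture and walls round the work are solid. World frame = base frame: x ahead of the robot, y to its left, z up, the work surface at z = 0. Lengths are in m, angles in degrees, forces in N, time in s.
With the tool pointing down it reaches from about 0.35 to 0.875 m from the base axis. Payload 4.2 kg.
Tool frame: the origin (TCP) lies on the front face of the gripper's body, between the roots of the fingers; the fingertips stand finger_overhang ahead of it and the grasp point (between the pads) lies 51 mm ahead of it (finger_overhang is the distance from the TCP to the fingertips, in m); z points along the fingers, y is the line along which they close (so a half turn about z gives the same grasp; the last joint's range is limited). The gripper opens to 87 mm and grips with 3 to 60 N. Pads are 19 mm wide; open, the fingers measure 117 mm over their backs; the gripper's body (75 mm by 190 mm) begins 51 mm behind the grasp point.
Start: joints at [81.452, 22.042, 0.453, 0, -68.411, -14.817], TCP at [0.248, 0.574, 0.292] pointing down, gripper open.
Joint ranges: [-179.83, 179.83], [-69.29, 118.12], [-61.27, 80.66], [-181.25, 117.63], [-171.15, -9.14], [-177.46, 177.46]. Speed limits (degrees/s): [159.86, 159.86, 180, 180, 180, 180].

## Interface

Orientations are given as a 3x3 rotation matrix whose columns are the frame's x, y, z axes.
In Python, from station import sense, capture, camera_model, finish_job, finger_overhang gives the robot as it stands. The module is installed in compiled form; this text tells all that it offers.
- The arm moves only by the tool jog_arm, never from a script. Its argument "rows" is a list that holds one entry, the list of rows, each a list of 4 numbers: the shift along the tool's x, y, z in m, then the turn about the tool's z in rad. A call has 1 to 20 rows; each row shifts and turns the commanded pose from where the row before left it, along the tool's axes as they then stand; what a row does not reach is not made up. A row lasts 1/8 s, in which the tool goes at most 62.5 mm and 10.7 degrees, less where a joint would pass 70% of its speed; a pose out of reach is approached as far as the arm can. A call is refused whole if a number of a shift passes 0.0625 or a number of a turn 0.188, either way. A call with a gripper value outside its range is refused whole. "claw" is the opening, from 0 (shut) to 1 (fully open), set as the call begins (left out, the last holds). The fingers move at their own pace and stop on an object; the grip force is fixed at half the most. Time passes only in rows, so rows that do not move let the fingers close. It gives the time, the measured TCP pose, the force, the opening and the grip force at its end, in the units of the state.
- sense(): the state, without advancing time (a new reading comes with each control period).
- capture(name): name is "scene" or "top" or "wrist"; returns the picture (420x560x3 uint8, red, green, blue); there is no depth.
- camera_model(name): a dict with "fovy" (degrees; the focal length in pixels is half the picture's height over the tangent of half this angle, whatever the lens; pixels are square), "cx", "cy" (the principal point, pixels), "eye" and "rotation" of the camera in the world. Camera axes: x right, y down, z forward; pixel columns grow to the right and rows downward; lengths in m; the calibration is good to about 2 mm. A picture is of the moment at which its call begins: read the wrist's pose just before it. camera_model takes no time and is no camera call; for the wrist camera it gives the pose at the moment of the call.
- finish_job(): hands the job in; it is judged then, once.
The state is a dict: "time_s": time; "joints": joint angles; "joint_velocities": joint speeds; "effort": joint torques, N m; "tcp_pos": TCP position; "ee_rot": TCP orientation; "wrist_force": force on the tool from outside, world axes, zero at the start; "moment": the same for the moment, N m; "gripper_width": opening from 0.0 (shut) to 1.0 (fully open); "gripper_force": force on a finger pad.
Only numpy, scipy, OpenCV 4.12 (cv2) and the standard library are available. Lean on these libraries where they do the work, as an engineer would, in place of code of your own. Each camera call takes 0.05 s, during which the arm holds its last target. There are 200 camera calls.

## Working session

There is one attempt and no reset: what is moved stays moved. The work goes in short steps, Python scripts to look and compute and a tool call to move; the robot and the scene stay as the last step left them, time stands still between calls to the robot, and variables do not carry over. Pictures are saved under pics/ and viewed, at most 10 in all, crops included, and the job is handed in when it is done.

Besides the shell and the picture viewer there is one more tool, called after "Emit:" by a JSON object that holds its "method" and its "body", one argument or row to a line. jog_arm: Moves the arm, as the interface text tells. Its arguments: {"type":"object","properties":{"rows":{"type":"array"},"claw":{"type":"number"}},"required":["rows"]}

```bash
mkdir -p pics
python3 - <<'E'
from station import *
import cv2,numpy as np
np.set_printoptions(precision=4,suppress=True)
print(sense(),finger_overhang if not callable(finger_overhang) else finger_overhang())
for n in ("scene","top","wrist"):
    print(n,camera_model(n)); cv2.imwrite(f"pics/{n}0.png",capture(n)[:,:,::-1])
E
```

```text
{'time_s': 0.0, 'joints': array([ 81.4496,  22.0913,   0.3821,  -0.029 , -68.4103, -14.8171]), 'joint_velocities': array([ 0.0151,  0.0834, -0.087 ,  0.0063, -0.0018, -0.024 ]), 'effort': array([  0.0009, -39.0667,  18.7406,   4.2197,   0.011 ,  -0.0002]), 'tcp_pos': array([0.2477, 0.5734, 0.2912]), 'ee_rot': array([[ 0.9179, -0.3968, -0.0008],
       [-0.3968, -0.9179, -0.002 ],
       [ 0.0001,  0.0021, -1.    ]]), 'wrist_force': array([ 0.7168, -0.1119,  0.5927]), 'moment': array([-0.042 ,  0.0287, -0.0117]), 'gripper_force': 0.0, 'gripper_width': 0.997325111267987} 0.0697
scene {'fovy': 45.102049999192985, 'cx': 277.1881313831238, 'cy': 211.16715968226617, 'eye': array([-0.2993, -0.5383,  0.8837]), 'rotation': array([[ 0.4506, -0.5663,  0.6901],
       [-0.8925, -0.2673,  0.3633],
       [-0.0212, -0.7796, -0.6259]])}
top {'fovy': 48.25670847482431, 'cx': 278.45389977954505, 'cy': 212.8794598479326, 'eye': array([ 0.3952, -0.0647,  1.1233]), 'rotation': array([[-0.0174, -0.9811,  0.1929],
       [-0.9998,  0.0147, -0.0157],
       [ 0.0126, -0.1931, -0.9811]])}
wrist {'fovy': 63.16305763514633, 'cx': 283.076865046629, 'cy': 211.79693645074136, 'eye': array([0.3098, 0.5471, 0.3838]), 'rotation': array([[-0.3968, -0.8885, -0.2305],
       [-0.9179,  0.3845,  0.0979],
       [ 0.0017,  0.2504, -0.9681]])}
```

View pics/top0.png

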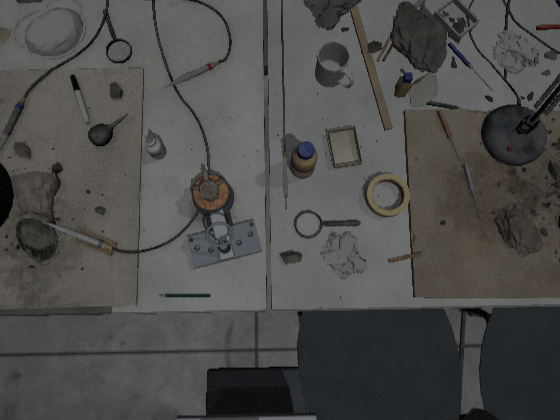

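View pics/scene0.png

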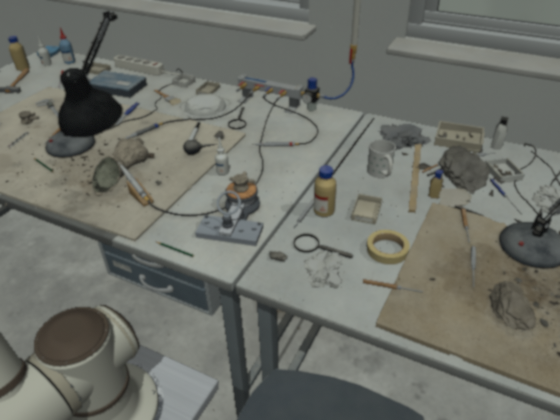

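The top view shows the turntable: pivot about (212,190), plate about (224,243). The slim white bottle with a spout is at (152,143), on the left (+y). The thick blue-capped bottle is at (304,157), on the right. So the ring end swings left. Next is a closer look at the turntable.

Run:
```python
import cv2,numpy as np
t=cv2.imread("pics/top0.png")[160:280,170:280]; s=cv2.imread("pics/scene0.png")[160:250,185:275]
f=lambda i,g,k:cv2.convertScaleAbs(cv2.resize(i,None,fx=k,fy=k,interpolation=cv2.INTER_CUBIC),alpha=g)
a=f(t,1.9,5);b=f(s,1.4,4)
c=np.zeros((600,800,3),np.uint8);c[:,:550]=a;c[:240,550:790]=cv2.resize(b,(240,240))
cv2.imwrite("pics/crop1.png",c)
```

```text
(no output)
```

View pics/crop1.png

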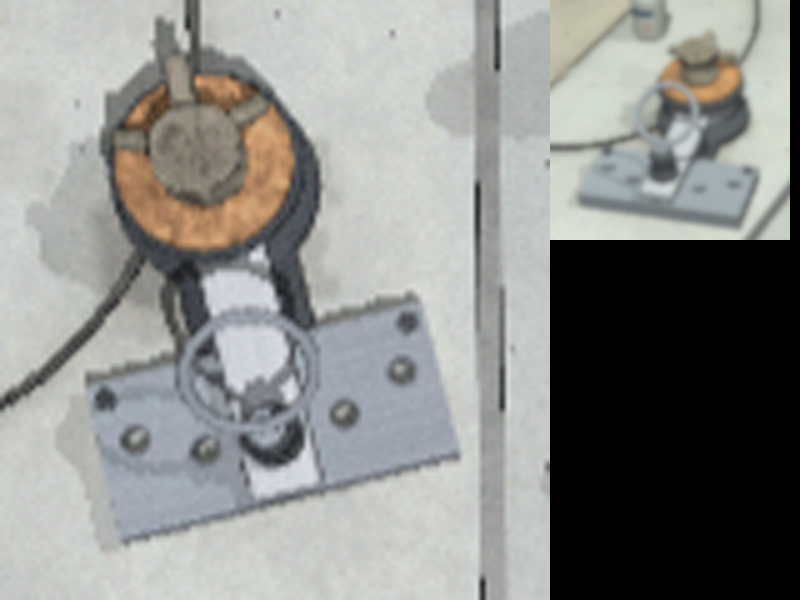

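The crop shows the cork centre at (205,162) and the free holes at (136,438), (206,450), (344,413), (402,370) in crop pixels (scale 5, offset 170,160). The ring is around (248,370).

```bash
cat > h.py <<'E'
import numpy as np,cv2
from station import *
from scipy.optimize import least_squares
np.set_printoptions(precision=4,suppress=True)
def ray(m,p):
    f=210/np.tan(np.radians(m["fovy"]/2))
    d=np.asarray(m["rotation"])@np.array([(p[0]-m["cx"])/f,(p[1]-m["cy"])/f,1.]); return np.asarray(m["eye"]),d/np.linalg.norm(d)
def plane(m,p,z):
    e,d=ray(m,p); return e+d*(z-e[2])/d[2]
def proj(m,P):
    f=210/np.tan(np.radians(m["fovy"]/2)); c=np.asarray(m["rotation"]).T@(np.asarray(P)-m["eye"])
    return np.array([m["cx"]+f*c[0]/c[2],m["cy"]+f*c[1]/c[2]])
E
python3 - <<'E'
from h import *
m=camera_model("top"); q=lambda u,v:((u+.5)/5-.5+170,(v+.5)/5-.5+160)
c=plane(m,q(205,162),.06)[:2]
H=[plane(m,q(*p),.018)[:2] for p in((136,438),(206,450),(344,413),(402,370))]
A=np.array([.524,.262,-.262,-.524])
def pred(x):
    # base x dir = yaw th; hole at pivot + 130mm*( -cos a, +sin a) in base
    R=np.array([[np.cos(x[2]),-np.sin(x[2])],[np.sin(x[2]),np.cos(x[2])]])
    return x[:2]+(.13*np.c_[-np.cos(A),np.sin(A)])@R.T
s=least_squares(lambda x:np.r_[(pred(x)-H).ravel(),(x[:2]-c)*.5],[c[0],c[1],.2])
print("cork",c,"fit",s.x,np.degrees(s.x[2]),s.fun*1e3)
print("glue",plane(m,(152,155),0),"solv",plane(m,(304,170),0),"pencil",plane(m,(160,295),0),plane(m,(210,295),0),"stone",plane(m,(290,257),.01))
x=s.x;t=x[2];ring=np.r_[x[:2]-.108*np.array([np.cos(t),np.sin(t)]),.092]
print("ring",ring,[ (5*(proj(m,ring)-[170,160])) ])
E
```

```text
cork [0.6561 0.0754] fit [0.657  0.0759 0.239 ] 13.6910079669837 [-0.4664  0.4176  0.5445 -0.0554 -0.0912 -0.3473 -0.2067 -0.1506  0.4397
  0.2713]
glue [0.7678 0.2301 0.    ] solv [ 0.7238 -0.1481  0.    ] pencil [0.4232 0.1995 0.    ] [0.4212 0.0821 0.    ] stone [ 0.5068 -0.1081  0.01  ]
ring [0.5521 0.0503 0.092 ] [array([247.7044, 370.1669])]
```

Emit:
{"method": "jog_arm", "body": {
  "rows": [
    [[0.045,0.0257,-0.004,0],[0.045,0.0257,-0.004,0],[0.045,0.0257,-0.004,0],[0.045,0.0257,-0.004,0],[0.045,0.0257,-0.004,0],[0.045,0.0257,-0.004,0],[0.045,0.0257,-0.004,0],[0.045,0.0257,-0.004,0],[0.045,0.0257,-0.004,0],[0.045,0.0257,-0.004,0],[0.045,0.0257,-0.004,0],[0.045,0.0257,-0.004,0],[0,0,0,-0.177],[0,0,0,-0.177],[0,0,0,-0.177]]
  ],
  "claw": 0
}}

```text
time_s: 2.02
tcp_pos: [0.6212, 0.0761, 0.3396]
ee_rot: [[0.992, 0.128, -0.001], [0.128, -0.992, -0.0], [-0.001, 0.0, -1.0]]
wrist_force: [-0.4, -0.3, 0.6]
gripper_width: 0.006
gripper_force: 0.0
```

```bash
python3 -c "
from h import *
print(sense())"
```

```text
{'time_s': 2.025, 'joints': array([ 21.7741,  20.625 ,   5.1041,  -0.0135, -74.5432,  75.5844]), 'joint_velocities': array([ 0.2917, -0.1181, -0.2037,  0.0555, -0.0058, 80.2989]), 'effort': array([ -0.179 , -38.4311,  19.4944,   4.2815,   0.0766,  -0.933 ]), 'tcp_pos': array([0.6212, 0.0761, 0.3396]), 'ee_rot': array([[ 0.9918,  0.128 , -0.0011],
       [ 0.128 , -0.9918, -0.0002],
       [-0.0011,  0.0001, -1.    ]]), 'wrist_force': array([-0.3894, -0.2616,  0.5683]), 'moment': array([-0.0543, -0.0122,  0.0294]), 'gripper_force': 0.0, 'gripper_width': 0.0061821607203536}
```

Emit:
{"method": "jog_arm", "body": {
  "rows": [
    [[0.055,0,0,0],[0.055,0,0,0],[0.055,0,0,0],[0.055,0,0,0],[0.05,0,0,0],[0.05,0,0,0]]
  ]
}}

```text
time_s: 2.78
tcp_pos: [0.9068, 0.1116, 0.3305]
ee_rot: [[0.992, 0.121, 0.017], [0.122, -0.993, -0.002], [0.016, 0.004, -1.0]]
wrist_force: [42.2, 32.1, 94.5]
gripper_width: 0.008
gripper_force: 0.0
```

```bash
python3 -c "
from h import *
s=sense();print(s['tcp_pos'],s['ee_rot'],s['joints'])"
```

```text
[0.9068 0.1116 0.3305] [[ 0.9925  0.1215  0.0167]
 [ 0.1216 -0.9926 -0.0024]
 [ 0.0163  0.0044 -0.9999]] [  17.1973   61.6709   80.6897    0.4341 -108.1439   79.9218]
```

Emit:
{"method": "jog_arm", "body": {
  "rows": [
    [[0,0,0,0]]
  ]
}}

```text
time_s: 2.9
tcp_pos: [0.9069, 0.1134, 0.3131]
ee_rot: [[0.992, 0.124, -0.011], [0.124, -0.992, -0.004], [-0.011, 0.002, -1.0]]
wrist_force: [0.2, 0.7, -3.0]
gripper_width: 0.009
gripper_force: 0.0
```

```bash
python3 -c "
from h import *
s=sense();print(s['tcp_pos'],s['ee_rot'],s['joints'],s['wrist_force'])
cv2.imwrite('pics/scene1.png',capture('scene')[:,:,::-1])"
```

```text
[0.9069 0.1134 0.3131] [[ 0.9922  0.1239 -0.0107]
 [ 0.1238 -0.9923 -0.0036]
 [-0.011   0.0023 -0.9999]] [  17.1999   62.3294   79.8265    0.0189 -108.1417   79.9204] [ 0.1926  0.663  -3.041 ]
```

View pics/scene1.png

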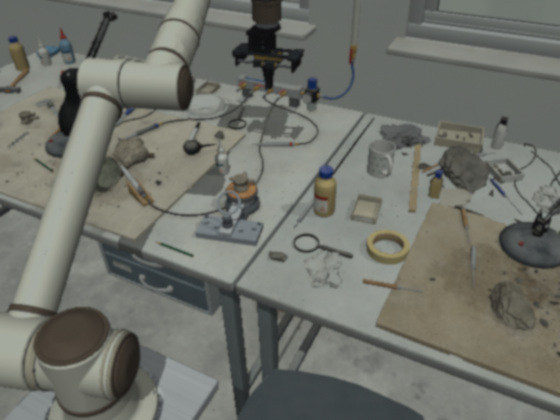

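The arm hangs free with no contact, and the elbow is at its limit. The force was the stop transient. I'll check gently whether the orientation yields there.

Emit:
{"method": "jog_arm", "body": {
  "rows": [
    [[0.01,0,0,0],[0.01,0,0,0],[0.01,0,0,0],[0.01,0,0,0],[0,0,0,0]]
  ]
}}

```text
time_s: 3.58
tcp_pos: [0.9167, 0.114, 0.3212]
ee_rot: [[0.992, 0.123, 0.041], [0.123, -0.992, 0.003], [0.041, 0.002, -0.999]]
wrist_force: [-0.1, -0.8, -0.2]
gripper_width: 0.006
gripper_force: 0.0
```

```bash
python3 -c "
from h import *
s=sense();print(s['tcp_pos'],s['ee_rot'],s['joints'],s['wrist_force'])"
```

```text
[0.9167 0.114  0.3212] [[ 0.9916  0.1229  0.0414]
 [ 0.1229 -0.9924  0.0032]
 [ 0.0414  0.0019 -0.9991]] [  17.1844   62.2819   80.6571    0.5474 -106.0554   80.0401] [-0.1298 -0.7949 -0.1701]
```

```bash
python3 -c "
from h import *
m=camera_model('scene')
for p in ((130,62),(230,80),(330,95),(300,100),(270,80)): print(p,plane(m,p,0),plane(m,p,.1))"
```

```text
(130, 62) [1.347  1.0534 0.    ] [1.1607 0.8733 0.1   ]
(230, 80) [1.3667 0.543  0.    ] [1.1782 0.4207 0.1   ]
(330, 95) [1.4076 0.1143 0.    ] [1.2144 0.0404 0.1   ]
(300, 100) [1.3207 0.2026 0.    ] [1.1374 0.1188 0.1   ]
(270, 80) [1.4345 0.3914 0.    ] [1.2383 0.2862 0.1   ]
```

Emit:
{"method": "jog_arm", "body": {
  "rows": [
    [[0.015,0,0,0],[0.015,0,0,0],[0.015,0,0,0],[0.015,0,0,0],[0,0,0,0]]
  ]
}}

```text
time_s: 4.2
tcp_pos: [0.9318, 0.1159, 0.3054]
ee_rot: [[0.99, 0.123, 0.076], [0.123, -0.992, 0.005], [0.076, 0.004, -0.997]]
wrist_force: [-0.5, 0.1, -0.3]
gripper_width: 0.003
gripper_force: 0.0
```

Emit:
{"method": "jog_arm", "body": {
  "rows": [
    [[0.03,0,-0.01,0],[0.03,0,-0.01,0],[0.03,0,-0.01,0],[0.03,0,-0.01,0],[0,0,0,0]]
  ]
}}

```text
time_s: 4.82
tcp_pos: [0.9467, 0.1182, 0.3185]
ee_rot: [[0.98, 0.122, 0.157], [0.122, -0.992, 0.011], [0.157, 0.009, -0.987]]
wrist_force: [0.2, 0.1, -0.0]
gripper_width: 0.004
gripper_force: 0.0
```

Emit:
{"method": "jog_arm", "body": {
  "rows": [
    [[0.035,0,-0.015,0],[0.035,0,-0.015,0],[0.035,0,-0.015,0],[0.035,0,-0.015,0],[0.035,0,-0.015,0],[0.035,0,-0.015,0],[0,0,0,0]]
  ]
}}

```text
time_s: 5.7
tcp_pos: [0.9584, 0.1211, 0.3745]
ee_rot: [[0.947, 0.12, 0.299], [0.12, -0.993, 0.021], [0.299, 0.016, -0.954]]
wrist_force: [0.1, 1.0, 0.3]
gripper_width: 0.001
gripper_force: 0.0
```

Emit:
{"method": "jog_arm", "body": {
  "rows": [
    [[0.035,0,-0.015,0],[0.035,0,-0.015,0],[0.035,0,-0.015,0],[0.035,0,-0.015,0],[0.035,0,-0.015,0],[0.035,0,-0.015,0],[0.035,0,-0.015,0],[0.035,0,-0.015,0],[0.035,0,-0.015,0],[0.035,0,-0.015,0],[0,0,0,0]]
  ]
}}

```text
time_s: 7.08
tcp_pos: [0.9514, 0.1248, 0.5009]
ee_rot: [[0.85, 0.115, 0.514], [0.113, -0.993, 0.036], [0.515, 0.028, -0.857]]
wrist_force: [-0.3, 0.1, 0.2]
gripper_width: 0.008
gripper_force: 0.0
```

Emit:
{"method": "jog_arm", "body": {
  "rows": [
    [[0.035,0,-0.01,0],[0.035,0,-0.01,0],[0.035,0,-0.01,0],[0.035,0,-0.01,0],[0.035,0,-0.01,0],[0.035,0,-0.01,0],[0.035,0,-0.01,0],[0,0,0,0]]
  ]
}}

```text
time_s: 8.07
tcp_pos: [0.943, 0.1273, 0.5793]
ee_rot: [[0.757, 0.11, 0.644], [0.106, -0.993, 0.045], [0.645, 0.034, -0.764]]
wrist_force: [-0.4, 0.1, 0.3]
gripper_width: 0.004
gripper_force: 0.0
```

```bash
python3 -c "
from h import *
s=sense();print(s['tcp_pos'],s['ee_rot'],s['joints'],s['wrist_force'])"
```

```text
[0.943  0.1273 0.5793] [[ 0.7571  0.1104  0.6439]
 [ 0.1065 -0.9933  0.0451]
 [ 0.6445  0.0344 -0.7638]] [ 19.7467  50.213   80.6419  10.1991 -81.4425  79.372 ] [-0.3749  0.1423  0.2614]
```

Emit:
{"method": "jog_arm", "body": {
  "rows": [
    [[-0.02,0.001,0,0],[-0.035,0.001,0,0],[-0.048,0.0012,0.0006,0],[-0.048,0.0012,0.0006,0],[-0.048,0.0012,0.0006,0],[-0.048,0.0012,0.0006,0],[-0.048,0.0012,0.0006,0],[-0.048,0.0012,0.0006,0],[-0.048,0.0012,0.0006,0],[-0.048,0.0012,0.0006,0],[-0.048,0.0012,0.0006,0],[-0.048,0.0012,0.0006,0],[-0.048,0.0012,0.0006,0],[-0.025,0.001,0,0],[-0.01,0,0,0],[0,0,0,0]]
  ]
}}

```text
time_s: 10.07
tcp_pos: [0.5045, 0.0539, 0.2765]
ee_rot: [[0.825, 0.097, 0.557], [0.109, -0.994, 0.012], [0.554, 0.051, -0.831]]
wrist_force: [0.6, -0.7, 0.0]
gripper_width: 0.001
gripper_force: 0.0
```

```bash
python3 -c "
from h import *
s=sense();R=s['ee_rot'];print(s['tcp_pos'],R,s['joints'],s['wrist_force'])
C=np.array([.5521,.0503,.092]);print('C in tool',R.T@(C-s['tcp_pos']))
m=camera_model('wrist');im=capture('wrist')[:,:,::-1]
y=.2390;ex=np.array([np.cos(y),np.sin(y),0]);ey=np.array([-np.sin(y),np.cos(y),0]);u=np.sin(np.radians(50))*ex+np.array([0,0,np.cos(np.radians(50))])
im=im.copy()
for a in np.linspace(0,6.28,25): cv2.circle(im,tuple(int(round(v)) for v in proj(m,C+.029*(np.cos(a)*u+np.sin(a)*ey))),1,(0,0,255),-1)
cv2.imwrite('pics/w1.png',cv2.convertScaleAbs(im,alpha=1.5))"
```

```text
[0.5045 0.0539 0.2765] [[ 0.8251  0.0967  0.5566]
 [ 0.1086 -0.994   0.0118]
 [ 0.5544  0.0507 -0.8307]] [ 16.7065   0.2355 -53.5374  68.6511  -9.1895  13.8609] [ 0.5786 -0.7272  0.0188]
C in tool [-0.0634 -0.0012  0.1797]
```

View pics/w1.png

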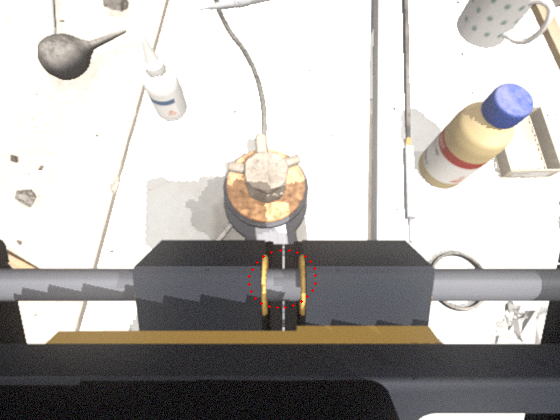

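The image shows the closed fingers centred. The predicted ring (red dots) is hidden behind the hand, and the pivot disc is at (265,190). Joint 5 has hit its limit, so I'll fit a quick kinematic model to plan around it.

```bash
cat > kin.py <<'E'
from h import *
from scipy.spatial.transform import Rotation as Ro
D=[([81.4496,22.0913,.3821,-.029,-68.4103,-14.8171],[.2477,.5734,.2912]),
([21.7741,20.625,5.1041,-.0135,-74.5432,75.5844],[.6212,.0761,.3396]),
([17.1999,62.3294,79.8265,.0189,-108.1417,79.9204],[.9069,.1134,.3131]),
([17.1844,62.2819,80.6571,.5474,-106.0554,80.0401],[.9167,.114,.3212]),
([19.7467,50.213,80.6419,10.1991,-81.4425,79.372],[.943,.1273,.5793]),
([16.7065,.2355,-53.5374,68.6511,-9.1895,13.8609],[.5045,.0539,.2765])]
LO=np.array([-179.83,-69.29,-61.27,-181.25,-171.15,-177.46]);HI=np.array([179.83,118.12,80.66,117.63,-9.14,177.46])
def fk(q,P):
    a,h,L1,L2,e,t,o=P
    p=q[1]-q[2]  # forearm pitch below horizontal
    pr,jr=np.radians(p),np.radians(q[1])
    w=np.array([a+L1*np.sin(jr)+L2*np.cos(pr)+e*np.sin(pr),0,h+L1*np.cos(jr)-L2*np.sin(pr)+e*np.cos(pr)])
    Z=Ro.from_euler('z',q[0]-o,degrees=True)
    # forearm frame: x axis along forearm
    R=Z*Ro.from_euler('y',p,degrees=True)*Ro.from_euler('x',S4*q[3],degrees=True)*Ro.from_euler('y',-q[4],degrees=True)
    M=R*Ro.from_matrix(np.array([[0,0,1],[0,-1,0],[1,0,0]]))*Ro.from_euler('z',S6*q[5]+O6,degrees=True)
    M=M.as_matrix()
    return Z.apply(w)+t*M[:,2],M
S4,S6,O6=-1,-1,75.584
def fit():
    return least_squares(lambda P:np.ravel([fk(q,P)[0]-x for q,x in D]),[.05,.4,.45,.45,0,.2,14.8]).x
E
python3 - <<'E'
import kin
from kin import *
for s4 in(1,-1):
    kin.S4=s4
    P=fit();print(s4,P,[np.round(1e3*np.linalg.norm(fk(q,P)[0]-x),1) for q,x in D])
    for s6 in (1,-1):
        kin.S6=s6;kin.O6=-s6*75.584
        print(s6,fk(D[1][0],P)[1][:,0],fk(D[4][0],P)[1].round(3).tolist(),fk(D[5][0],P)[1].round(3).tolist())
E
```

```text
1 [ 0.1517  0.2823  0.4716  0.3396 -0.0145  0.2642 12.7084] [np.float64(36.7), np.float64(31.3), np.float64(47.4), np.float64(43.9), np.float64(58.2), np.float64(39.3)]
1 [ 0.9875  0.1576 -0.0011] [[0.788, 0.158, 0.595], [0.005, -0.968, 0.25], [0.616, -0.194, -0.764]] [[0.85, 0.051, 0.525], [-0.056, -0.981, 0.186], [0.524, -0.187, -0.831]]
-1 [ 0.9875  0.1576 -0.0011] [[0.76, 0.26, 0.595], [0.133, -0.959, 0.25], [0.636, -0.111, -0.764]] [[-0.426, -0.737, 0.525], [-0.788, 0.587, 0.186], [-0.445, -0.334, -0.831]]
-1 [ 0.1531  0.2823  0.4707  0.339  -0.0158  0.2622 10.6283] [np.float64(54.4), np.float64(50.8), np.float64(24.2), np.float64(22.2), np.float64(51.5), np.float64(51.9)]
1 [ 0.9812  0.1932 -0.0011] [[0.767, 0.017, 0.641], [0.084, -0.994, -0.074], [0.636, 0.111, -0.764]] [[-0.557, 0.623, 0.549], [0.701, 0.707, -0.091], [-0.445, 0.334, -0.831]]
-1 [ 0.9811  0.1933 -0.0011] [[0.758, 0.118, 0.641], [0.214, -0.974, -0.074], [0.616, 0.194, -0.764]] [[0.827, 0.121, 0.549], [0.204, -0.975, -0.091], [0.524, 0.187, -0.831]]
```

```bash
sed -i 's/a,h,L1,L2,e,t,o=P/a,h,L1,L2,e,t,d=P; o=0/; s/a+L1\*np.sin(jr)+L2\*np.cos(pr)+e\*np.sin(pr),0,/a+L1*np.sin(jr)+L2*np.cos(pr)+e*np.sin(pr),-d,/; s/,14.8\]/,.16]/' kin.py
python3 - <<'E'
import kin
from kin import *
for s4 in(1,-1):
    kin.S4=s4
    P=fit();print(s4,P,[np.round(1e3*np.linalg.norm(fk(q,P)[0]-x),1) for q,x in D])
    for s6 in (1,-1):
        kin.S6=s6;kin.O6=-s6*75.584-s6*0-14.43*1
        print(s6,fk(D[1][0],P)[1][:,0],fk(D[4][0],P)[1].round(3).tolist(),fk(D[5][0],P)[1].round(3).tolist())
E
```

```text
1 [ 0.1262  0.2733  0.4819  0.3416 -0.0043  0.2721  0.1707] [np.float64(34.1), np.float64(27.5), np.float64(27.3), np.float64(22.5), np.float64(89.8), np.float64(51.8)]
1 [ 0.8069  0.5907 -0.0011] [[0.652, 0.547, 0.526], [0.4, -0.837, 0.375], [0.645, -0.034, -0.764]] [[0.748, 0.467, 0.471], [0.364, -0.883, 0.297], [0.554, -0.051, -0.831]]
-1 [ 0.8069  0.5907 -0.0011] [[0.574, 0.628, 0.526], [0.506, -0.777, 0.375], [0.643, 0.051, -0.764]] [[-0.023, -0.882, 0.471], [-0.937, 0.183, 0.297], [-0.348, -0.435, -0.831]]
-1 [ 0.1357  0.2761  0.4735  0.3383 -0.0101  0.2632  0.141 ] [np.float64(37.7), np.float64(32.1), np.float64(31.2), np.float64(28.5), np.float64(49.9), np.float64(94.4)]
1 [ 0.807   0.5906 -0.001 ] [[0.666, 0.378, 0.644], [0.46, -0.887, 0.045], [0.588, 0.266, -0.764]] [[-0.775, 0.298, 0.557], [0.366, 0.931, 0.012], [-0.514, 0.213, -0.831]]
-1 [ 0.807   0.5906 -0.001 ] [[0.61, 0.462, 0.644], [0.572, -0.819, 0.045], [0.548, 0.341, -0.764]] [[0.676, 0.483, 0.557], [0.575, -0.818, 0.012], [0.461, 0.312, -0.831]]
```

```bash
sed -i 's/t,d=P; o=0/t,d,c=P; o=0/; s/np.radians(q\[1\])/np.radians(q[1]+c)/; s/,.16\]/,.16,0]/' kin.py
python3 - <<'E'
import kin
from kin import *
P=fit();print(P,[np.round(1e3*(fk(q,P)[0]-x),1) for q,x in D])
RT={1:[.9918,.128,-.0011],4:[.7571,.1065,.6445],5:[.8251,.1086,.5544]}
for s6 in (1,-1):
    kin.S6=s6;kin.O6=0
    for k,x in RT.items():
        M=fk(D[k][0],P)[1]; v=M.T@x; print(s6,k,np.degrees(np.arctan2(v[1],v[0])))
E
```

```text
[ 0.1704  0.2543  0.4746  0.3202 -0.0028  0.2635  0.141  -3.1909] [array([-16.2,  18.9,  27.6]), array([ 6.9, 23.1, 15.6]), array([-23.5,  12.4,  14.8]), array([-21.2,  12.9,  11.9]), array([ 22.7,  20.6, -42.9]), array([  1.6, -90.1, -27.1])]
1 1 -61.167752733985665
1 4 -68.74711193234363
1 5 62.27790950266861
-1 1 90.00104726601434
-1 4 89.99688806765637
-1 5 89.99970950266862
```

```bash
sed -i 's/S4,S6,O6=.*/S4,S6,O6=-1,-1,90/; s/t,d,c=P; o=0/t,d,c,d0=P; o=0/; s/,-d,h+/,-d0,h+/; s/return Z.apply(w)+t\*M\[:,2\],M/return Z.apply(w)+t*M[:,2]-d*R.as_matrix()[:,1],M/; s/,.16,0\]/,.16,0,0]/' kin.py
python3 - <<'E'
from kin import *
P=fit();print(P,[np.round(1e3*(fk(q,P)[0]-x),1) for q,x in D])
E
```

```text
[ 0.      0.1606  0.5649  0.4218  0.      0.2368  0.1598 -0.0014  0.    ] [array([-0., -0., -0.]), array([0., 0., 0.]), array([ 0., -0., -0.]), array([ 0., -0.,  0.]), array([-0.,  0.,  0.]), array([ 0., -0., -0.])]
```

```bash
cat >> kin.py <<'E'
P=np.array([0,.1606,.5649,.4218,0,.2368,.1598,-.0014,0])
C0=np.array([.5521,.0503,.092])
def rot(tilt,az):
    return (Ro.from_euler('z',az,degrees=True)*Ro.from_euler('y',-tilt,degrees=True)).as_matrix()@np.diag([1.,-1,-1])
def ik(pos,M,q0,wr=.3):
    f=lambda q:np.r_[fk(q,P)[0]-pos,wr*Ro.from_matrix(fk(q,P)[1]@M.T).as_rotvec()]
    s=least_squares(f,np.clip(q0,LO+.01,HI-.01),bounds=(LO,HI),x_scale=30.)
    return s.x,np.linalg.norm(s.fun)
E
python3 - <<'E'
from kin import *
rng=np.random.default_rng(0)
for tilt in (20,25,30,35,40,45):
  for az in (-5,5,15):
    M=rot(tilt,az);pos=C0-.055*M[:,2];S=set()
    for k in range(25):
        q,e=ik(pos,M,rng.uniform(LO,HI))
        if e<1e-4:S.add(tuple(np.round(q).astype(int)))
    print(tilt,az,S)
E
```

```text
20 -5 set()
20 5 set()
20 15 {(np.int64(23), np.int64(17), np.int64(-39), np.int64(11), np.int64(-14), np.int64(71))}
25 -5 set()
25 5 set()
25 15 set()
30 -5 set()
30 5 set()
30 15 set()
35 -5 set()
35 5 set()
35 15 set()
40 -5 set()
40 5 set()
40 15 set()
45 -5 {(np.int64(-14), np.int64(18), np.int64(-44), np.int64(-159), np.int64(-18), np.int64(-103))}
45 5 set()
45 15 set()
```

Run:
```python
from kin import *
for tilt in (0,20,25,30,35,40,45,50):
  for az in (-10,0,6,12,20):
    M=rot(tilt,az);pos=C0-.055*M[:,2];S=set()
    for j4 in (-175,-140,-100,-60,-20,20,60,100):
      for j5 in(-12,-25):
       for j1 in (-15,15):
        q,e=ik(pos,M,[j1,15,-42,j4,j5,80-j4 if j4>-95 else 80-j4-360+180*0])
        if e<1e-4:S.add(tuple(np.round(q).astype(int).tolist()))
    print(tilt,az,S)
```

```text
0 -10 {(22, 24, -20, 0, -46, 58)}
0 0 {(22, 24, -20, 0, -46, 68)}
0 6 {(22, 24, -20, 0, -46, 74)}
0 12 {(22, 24, -20, 0, -46, 80)}
0 20 {(22, 24, -20, 0, -46, 88)}
20 -10 {(17, 17, -51, 65, -10, 0)}
20 0 set()
20 6 set()
20 12 {(23, 17, -41, 18, -12, 62)}
20 20 {(22, 18, -36, 3, -17, 85)}
25 -10 set()
25 0 set()
25 6 set()
25 12 set()
25 20 set()
30 -10 set()
30 0 set()
30 6 set()
30 12 set()
30 20 set()
35 -10 set()
35 0 set()
35 6 set()
35 12 set()
35 20 set()
40 -10 {(-12, 17, -46, -174, -13, -94)}
40 0 set()
40 6 set()
40 12 set()
40 20 set()
45 -10 {(-12, 19, -50, -176, -24, -92)}
45 0 set()
45 6 set()
45 12 set()
45 20 set()
50 -10 {(-13, 21, -54, -176, -34, -91)}
50 0 {(-16, 19, -45, -151, -26, -106)}
50 6 {(-14, 18, -38, -133, -21, -122)}
50 12 {(-11, 18, -33, -115, -19, -138)}
50 20 {(-9, 18, -30, -100, -22, -150)}
```

```bash
cat > sim.py <<'E'
from kin import *
WR=.3
def step(q,row,wr=None):
    p,M=fk(q,P); p=p+M@np.array(row[:3]); M=M@Ro.from_rotvec([0,0,row[3]]).as_matrix()
    return ik(p,M,q,wr or WR)[0]
def desc(q):
    p,M=fk(q,P); return f"tcp {p.round(3)} tilt {np.degrees(np.arccos(-M[2,2])):.1f} az {np.degrees(np.arctan2(M[1,2],M[0,2])):.1f} yz {M[2,1]:.2f} q {q.round(0).astype(int).tolist()}"
def go(q,W,n=None,step_=.045):
    """world displacement W in equal rows; returns q and tool-frame rows"""
    p,M=fk(q,P); n=n or int(np.ceil(np.linalg.norm(W)/step_)); d=M.T@np.array(W)/n
    for _ in range(n): q=step(q,[*d,0])
    return q,(d.round(4).tolist(),n)
E
python3 - <<'E'
from sim import *
for wr in (.05,.1,.2,.3,.5,1):
    q=np.array(D[3][0]);o=[]
    for r,n in (([.015,0,0,0],4),([.03,0,-.01,0],4),([.035,0,-.015,0],6),([.035,0,-.015,0],10)):
        for _ in range(n): q=step(q,r,wr)
        o.append((fk(q,P)[1][0,2].round(3),fk(q,P)[0][2].round(3)))
    print(wr,o)
print("real .076/.305 .157/.3185 .299/.3745 .514/.501")
E
```

```text
0.05 [(np.float64(0.275), np.float64(0.328)), (np.float64(0.683), np.float64(0.414)), (np.float64(0.978), np.float64(0.633)), (np.float64(0.955), np.float64(0.965))]
0.1 [(np.float64(0.248), np.float64(0.325)), (np.float64(0.626), np.float64(0.402)), (np.float64(0.948), np.float64(0.607)), (np.float64(0.976), np.float64(0.939))]
0.2 [(np.float64(0.182), np.float64(0.317)), (np.float64(0.468), np.float64(0.37)), (np.float64(0.81), np.float64(0.533)), (np.float64(0.995), np.float64(0.842))]
0.3 [(np.float64(0.132), np.float64(0.312)), (np.float64(0.33), np.float64(0.345)), (np.float64(0.623), np.float64(0.463)), (np.float64(0.908), np.float64(0.719))]
0.5 [(np.float64(0.084), np.float64(0.306)), (np.float64(0.179), np.float64(0.32)), (np.float64(0.345), np.float64(0.383)), (np.float64(0.588), np.float64(0.529))]
1 [(np.float64(0.053), np.float64(0.303)), (np.float64(0.081), np.float64(0.305)), (np.float64(0.13), np.float64(0.33)), (np.float64(0.211), np.float64(0.382))]
real .076/.305 .157/.3185 .299/.3745 .514/.501
```

```bash
sed -i 's/WR=.3$/WR=.54/' sim.py
python3 - <<'E'
from sim import *
q=np.array(D[5][0]);print(desc(q))
for ys in (-.15,-.25):
  a,r=go(q,[.1,ys-.054,.12]);print(ys,desc(a),r)
  # out to limit with tilt
  b=a.copy();b,r=go(b,[.22,-.03,.0]);print(" out",desc(b),r)
  for n in range(30):
    b=step(b,[.035,0,-.012,0])
    if fk(b,P)[1][2,2]>-np.cos(np.radians(50)):break
  print(" tilted",n,desc(b))
  p=fk(b,P)[0]
  for way in ([.6,p[1],.45],[.5,-.12,.35],[.46,-.02,.25],[.46,.045,.18]):
    b,r=go(b,np.array(way)-fk(b,P)[0]);print("  ",desc(b),r)
E
```

```text
tcp [0.504 0.054 0.276] tilt 33.8 az 1.2 yz 0.05 q [17, 0, -54, 69, -9, 14]
-0.15 tcp [ 0.604 -0.15   0.396] tilt 33.8 az 1.2 yz 0.05 q [1, 7, -11, 0, -39, 96] ([0.0211, 0.0364, -0.0077], 6)
 out tcp [ 0.824 -0.18   0.396] tilt 33.8 az 1.2 yz 0.05 q [-2, 30, 23, -2, -49, 99] ([0.0357, 0.0102, 0.0244], 5)
 tilted 17 tcp [ 0.886 -0.066  0.72 ] tilt 51.1 az -3.1 yz 0.11 q [8, 42, 81, 9, -79, 89]
   tcp [ 0.6   -0.066  0.45 ] tilt 51.1 az -3.1 yz 0.11 q [7, -1, -34, 50, -10, 43] ([-0.0431, -0.0047, -0.0059], 9)
   tcp [ 0.497 -0.131  0.379] tilt 48.0 az -1.1 yz 0.09 q [4, -7, -41, 22, -9, 72] ([-0.0365, 0.0096, -0.0032], 4)
   tcp [ 0.446 -0.053  0.323] tilt 41.1 az 5.7 yz 0.03 q [13, -11, -52, 33, -9, 54] ([-0.0268, -0.0311, 0.0145], 4)
   tcp [0.445 0.027 0.267] tilt 33.1 az 10.2 yz -0.01 q [22, -6, -57, 44, -9, 35] ([-0.018, -0.0249, 0.0309], 4)
-0.25 tcp [ 0.604 -0.25   0.396] tilt 33.8 az 1.2 yz 0.05 q [-11, 11, -2, -10, -44, 113] ([0.0145, 0.0397, -0.0059], 8)
 out tcp [ 0.824 -0.28   0.396] tilt 33.8 az 1.2 yz 0.05 q [-10, 33, 31, -8, -54, 109] ([0.0357, 0.0102, 0.0244], 5)
 tilted 16 tcp [ 0.886 -0.14   0.703] tilt 50.0 az -4.7 yz 0.13 q [3, 42, 81, 6, -79, 94]
   tcp [ 0.6  -0.14  0.45] tilt 50.0 az -4.7 yz 0.13 q [3, 0, -25, 22, -16, 73] ([-0.0418, -0.0045, -0.0062], 9)
   tcp [ 0.497 -0.134  0.377] tilt 47.2 az -2.2 yz 0.10 q [3, -7, -42, 25, -9, 70] ([-0.0344, -0.0088, -0.0033], 4)
   tcp [ 0.443 -0.042  0.324] tilt 40.2 az 2.6 yz 0.05 q [13, -11, -55, 46, -9, 42] ([-0.026, -0.032, 0.0139], 4)
   tcp [0.44  0.046 0.264] tilt 32.7 az 2.2 yz 0.05 q [18, -6, -61, 69, -9, 13] ([-0.0176, -0.0231, 0.0308], 4)
```

Run:
```python
from sim import *
for X in (.45,.55):
 for Y in (-.25,-.4):
  q=np.array(D[5][0]);print("----",X,Y)
  for way in ([.6,Y,.4],[X,Y,.35],[X-.05,Y,.25],[X-.1,Y+.1,.25],[.4,-.1,.25],[.42,.045,.2],[.48,.045,.165]):
    q,r=go(q,np.array(way)-fk(q,P)[0]);print("  ",desc(q),r)
```

```text
---- 0.45 -0.25
   tcp [ 0.6  -0.25  0.4 ] tilt 33.8 az 1.2 yz 0.05 q [-11, 10, -2, -10, -44, 113] ([0.0143, 0.0397, -0.0066], 8)
   tcp [ 0.45 -0.25  0.35] tilt 33.8 az 1.2 yz 0.05 q [-16, -1, -20, -15, -39, 122] ([-0.0379, -0.0043, -0.0105], 4)
   tcp [ 0.4  -0.25  0.25] tilt 33.8 az 1.2 yz 0.05 q [-20, 2, -30, -25, -29, 135] ([-0.0322, -0.0033, 0.0184], 3)
   tcp [ 0.35 -0.15  0.25] tilt 33.8 az 1.2 yz 0.05 q [2, -12, -51, 1, -16, 93] ([-0.0101, -0.0347, -0.0089], 3)
   tcp [ 0.4   -0.101  0.253] tilt 33.6 az 1.5 yz 0.05 q [9, -8, -57, 26, -9, 64] ([0.0233, -0.0224, 0.0142], 2)
   tcp [0.423 0.039 0.245] tilt 29.9 az 3.7 yz 0.03 q [22, -6, -61, 58, -11, 20] ([0.0009, -0.0365, 0.0144], 4)
   tcp [0.478 0.047 0.21 ] tilt 25.7 az 2.9 yz 0.03 q [20, 4, -56, 55, -9, 23] ([0.0034, -0.0007, 0.0328], 3)
---- 0.45 -0.4
   tcp [ 0.6 -0.4  0.4] tilt 33.8 az 1.2 yz 0.05 q [-27, 19, 13, -19, -54, 130] ([0.0089, 0.0424, -0.005], 11)
   tcp [ 0.45 -0.4   0.35] tilt 33.8 az 1.2 yz 0.05 q [-35, 10, -4, -25, -50, 144] ([-0.0379, -0.0043, -0.0105], 4)
   tcp [ 0.4  -0.4   0.25] tilt 33.8 az 1.2 yz 0
[... 1433 characters left out ...]
0424, -0.005], 11)
   tcp [ 0.55 -0.4   0.35] tilt 33.8 az 1.2 yz 0.05 q [-29, 17, 4, -22, -49, 136] ([-0.0345, -0.0037, 0.0069], 2)
   tcp [ 0.5  -0.4   0.25] tilt 33.8 az 1.2 yz 0.05 q [-33, 18, -7, -29, -40, 148] ([-0.0322, -0.0033, 0.0184], 3)
   tcp [ 0.45 -0.3   0.25] tilt 33.8 az 1.2 yz 0.05 q [-25, 9, -21, -27, -32, 141] ([-0.0101, -0.0347, -0.0089], 3)
   tcp [ 0.4   -0.101  0.253] tilt 33.6 az 1.5 yz 0.05 q [9, -8, -57, 26, -9, 64] ([-0.0039, -0.0407, -0.0051], 5)
   tcp [0.423 0.039 0.245] tilt 29.9 az 3.7 yz 0.03 q [22, -6, -61, 58, -11, 20] ([0.0009, -0.0365, 0.0144], 4)
   tcp [0.478 0.047 0.21 ] tilt 25.7 az 2.9 yz 0.03 q [20, 4, -56, 55, -9, 23] ([0.0034, -0.0007, 0.0328], 3)
```

Run:
```python
from sim import *
q=np.array(D[5][0]);q,r=go(q,np.array([.6,-.2,.4])-fk(q,P)[0])
for _ in range(17): q=step(q,[0,0,0,np.pi/17])
print(desc(q));A=q
for k,ways in enumerate(([[.45,-.3,.3],[.4,-.2,.2],[.4,-.1,.2],[.45,0,.18],[.48,.045,.165]],
  [[.4,-.3,.25],[.35,-.3,.15],[.38,-.2,.15],[.42,-.05,.18],[.48,.045,.165]],
  [[.4,-.2,.4],[.3,-.2,.3],[.3,-.2,.2],[.35,-.1,.2],[.48,.045,.165]],
  [[.4,-.25,.3],[.27,-.25,.3],[.27,-.25,.2],[.35,-.1,.2],[.48,.045,.165]],
  [[.5,-.25,.2],[.4,-.2,.15],[.4,-.1,.18],[.48,.045,.165]])):
  q=A;print("---",k)
  for w in ways:
    q,r=go(q,np.array(w)-fk(q,P)[0]);print("  ",desc(q))
```

```text
tcp [ 0.6 -0.2  0.4] tilt 33.8 az 1.2 yz -0.05 q [-5, 8, -7, -5, -42, -75]
--- 0
   tcp [ 0.45 -0.3   0.3 ] tilt 33.8 az 1.2 yz -0.05 q [-24, 5, -18, -23, -37, -45]
   tcp [ 0.4 -0.2  0.2] tilt 33.8 az 1.2 yz -0.05 q [-11, 3, -38, -25, -17, -50]
   tcp [ 0.4   -0.119  0.213] tilt 32.9 az 6.0 yz -0.01 q [6, -3, -50, 0, -9, -89]
   tcp [ 0.454 -0.026  0.213] tilt 30.2 az 14.3 yz 0.05 q [18, 2, -49, 11, -9, -110]
   tcp [0.488 0.03  0.187] tilt 28.0 az 20.5 yz 0.09 q [23, 8, -45, 8, -9, -111]
--- 1
   tcp [ 0.4  -0.3   0.25] tilt 33.8 az 1.2 yz -0.05 q [-28, 5, -24, -30, -34, -34]
   tcp [ 0.35 -0.3   0.15] tilt 33.8 az 1.2 yz -0.05 q [-37, 12, -30, -46, -28, -9]
   tcp [ 0.38 -0.2   0.15] tilt 33.8 az 1.2 yz -0.05 q [-17, 8, -38, -40, -16, -30]
   tcp [ 0.419 -0.092  0.186] tilt 34.0 az 11.8 yz 0.03 q [7, 2, -45, -17, -9, -72]
   tcp [0.487 0.009 0.18 ] tilt 33.4 az 22.7 yz 0.12 q [18, 9, -39, -16, -9, -83]
--- 2
   tcp [ 0.4 -0.2  0.4] tilt 33.8 az 1.2 yz -0.05 q [-9, -11, -24, -8, -44, -70]
   tcp [ 0.3 -0.2  0.3] tilt 33.8 az 1.2 yz -0.05 q [-15, -16, -40, -15, -35, -59]
   tcp [ 0.
[... 306 characters left out ...]
 -27, -20, -35, -51]
   tcp [ 0.27 -0.25  0.3 ] tilt 33.8 az 1.2 yz -0.05 q [-32, -12, -33, -26, -43, -37]
   tcp [ 0.27 -0.25  0.2 ] tilt 33.8 az 1.2 yz -0.05 q [-36, -2, -38, -39, -32, -18]
   tcp [ 0.349 -0.119  0.216] tilt 32.7 az 5.6 yz -0.02 q [7, -9, -57, 6, -9, -96]
   tcp [0.481 0.019 0.214] tilt 28.5 az 14.8 yz 0.05 q [22, 4, -49, 22, -9, -124]
--- 4
   tcp [ 0.5  -0.25  0.2 ] tilt 33.8 az 1.2 yz -0.05 q [-16, 13, -24, -26, -22, -46]
   tcp [ 0.4  -0.2   0.15] tilt 33.8 az 1.2 yz -0.05 q [-15, 9, -37, -39, -15, -33]
   tcp [ 0.399 -0.125  0.183] tilt 33.9 az 7.4 yz -0.00 q [2, 2, -46, -18, -9, -67]
   tcp [ 0.485 -0.001  0.186] tilt 33.0 az 21.1 yz 0.11 q [18, 8, -40, -12, -9, -87]
```

Run:
```python
from sim import *
for tilt,az in ((34,1),(42,1),(50,0)):
  M=rot(tilt,az)@np.diag([-1,-1,1])
  print(tilt)
  for x in (.25,.35,.45,.55):
   for y in (-.5,-.4,-.3,-.2):
    for z in (.08,.15,.25):
      b=None
      for j4 in (-60,-90,-120):
        for j1 in (-60,-30):
          q,e=ik(np.array([x,y,z]),M,[j1,8,-45,j4,-25,-75-j4])
          if e<1e-4 and -125<q[3]<-60: b=q
      if b is not None: print((x,y,z),b.round(0).astype(int).tolist(),end=' ')
  print()
```

```text
34
(0.25, -0.3, 0.08) [-55, 18, -35, -62, -32, 19] (0.25, -0.2, 0.08) [-47, 13, -44, -71, -26, 22] (0.35, -0.3, 0.08) [-42, 21, -29, -60, -26, 5] (0.35, -0.2, 0.08) [-31, 16, -37, -68, -19, 5] 
42
(0.25, -0.4, 0.08) [-68, 26, -24, -65, -44, 29] (0.25, -0.3, 0.08) [-64, 21, -35, -72, -40, 36] (0.25, -0.3, 0.15) [-59, 10, -33, -62, -41, 17] (0.25, -0.2, 0.08) [-61, 16, -45, -83, -36, 45] (0.25, -0.2, 0.15) [-49, 1, -43, -66, -34, 13] (0.35, -0.4, 0.08) [-56, 27, -19, -66, -38, 20] (0.35, -0.3, 0.08) [-51, 22, -29, -75, -33, 26] (0.35, -0.3, 0.15) [-46, 13, -28, -62, -33, 6] (0.35, -0.2, 0.08) [-45, 19, -38, -87, -29, 35] (0.35, -0.2, 0.15) [-33, 7, -37, -67, -24, 2] (0.45, -0.4, 0.08) [-46, 30, -13, -65, -33, 9] (0.45, -0.3, 0.08) [-40, 26, -22, -73, -27, 14] (0.45, -0.2, 0.08) [-32, 22, -29, -85, -22, 20] (0.45, -0.2, 0.15) [-22, 13, -29, -61, -18, -12] (0.55, -0.3, 0.08) [-30, 30, -13, -66, -22, -1] (0.55, -0.2, 0.08) [-21, 27, -19, -74, -15, 0] 
50
(0.25, -0.5, 0.08) [-75, 33, -12, -67, -54, 32] (0.25, -0.5, 0.15) [-74, 26, -11, -62, -56, 22] (0.25, -0.4, 0.08) [-74, 28, -24, -73, -
[... 732 characters left out ...]
.5, 0.15) [-55, 30, -2, -64, -44, 8] (0.45, -0.4, 0.08) [-52, 32, -14, -79, -38, 26] (0.45, -0.4, 0.15) [-50, 24, -13, -70, -38, 12] (0.45, -0.3, 0.08) [-48, 28, -23, -90, -35, 35] (0.45, -0.3, 0.15) [-43, 19, -22, -77, -32, 15] (0.45, -0.2, 0.08) [-43, 25, -33, -104, -33, 48] (0.45, -0.2, 0.15) [-35, 14, -29, -86, -26, 19] (0.55, -0.5, 0.08) [-48, 39, 4, -68, -38, 9] (0.55, -0.5, 0.15) [-46, 34, 5, -61, -39, -1] (0.55, -0.4, 0.08) [-43, 35, -6, -76, -33, 15] (0.55, -0.4, 0.15) [-41, 28, -5, -67, -33, 2] (0.55, -0.3, 0.08) [-38, 31, -14, -87, -28, 23] (0.55, -0.3, 0.15) [-33, 24, -13, -73, -26, 4] (0.55, -0.2, 0.08) [-33, 29, -22, -102, -25, 35] (0.55, -0.2, 0.15) [-25, 20, -19, -80, -19, 6]
```

Run:
```python
from sim import *
q=np.array(D[5][0])
q,r=go(q,np.array([.62,-.25,.38])-fk(q,P)[0]);print(desc(q),r)
q,r=go(q,[.2,-.05,0]);print(desc(q),r)
A=q
for ty in (0,.008,.015):
  b=A
  for n in range(30):
    b=step(b,[.035,ty,-.012,0])
    if fk(b,P)[1][2,2]>-np.cos(np.radians(50)):break
  print("ty",ty,n+1,desc(b))
  for w in ([.62,-.3,.4],):
    b,r=go(b,np.array(w)-fk(b,P)[0]);print("  ",desc(b),r)
  for _ in range(17): b=step(b,[0,0,0,np.pi/17])
  print("  ",desc(b))
  for w in ([.5,-.28,.2],[.46,-.2,.15],[.45,-.1,.15],[.46,.03,.16]):
    b,r=go(b,np.array(w)-fk(b,P)[0]);print("  ",desc(b),r)
```

```text
tcp [ 0.62 -0.25  0.38] tilt 33.8 az 1.2 yz 0.05 q [-11, 13, -2, -10, -42, 113] ([0.015, 0.0398, -0.0032], 8)
tcp [ 0.82 -0.3   0.38] tilt 33.8 az 1.2 yz 0.05 q [-12, 34, 30, -9, -53, 111] ([0.0319, 0.0138, 0.0221], 5)
ty 0 18 tcp [ 0.884 -0.147  0.709] tilt 50.8 az -5.2 yz 0.14 q [2, 42, 81, 6, -78, 94]
   tcp [ 0.62 -0.3   0.4 ] tilt 50.8 az -5.2 yz 0.14 q [-16, 11, -5, -20, -25, 125] ([-0.0422, 0.0104, 0.0002], 10)
   tcp [ 0.62 -0.3   0.4 ] tilt 50.8 az -5.2 yz -0.14 q [-16, 11, -5, -20, -25, -55]
   tcp [ 0.5  -0.28  0.2 ] tilt 50.8 az -5.2 yz -0.14 q [-31, 14, -19, -68, -22, 4] ([0.0378, 0.0083, 0.0054], 6)
   tcp [ 0.46 -0.2   0.15] tilt 50.8 az -5.2 yz -0.14 q [-35, 14, -30, -92, -22, 32] ([0.018, 0.029, -0.0017], 3)
   tcp [ 0.45 -0.1   0.15] tilt 50.8 az -5.2 yz -0.14 q [-29, 11, -38, -111, -19, 47] ([-0.0018, 0.0331, -0.0049], 3)
   tcp [0.46 0.03 0.16] tilt 50.8 az -5.2 yz -0.14 q [-20, 11, -50, -150, -23, 81] ([-0.0098, 0.0424, -0.0026], 3)
ty 0.008 17 tcp [ 0.872 -0.255  0.691] tilt 50.8 az -7.0 yz 0.15 q [-6, 42, 81, 1, -77, 101]
   tcp [ 0.62 -0.3   0.4 ] tilt 50.8 az
[... 678 characters left out ...]
4 yz 0.17 q [-12, 43, 81, -3, -77, 106]
   tcp [ 0.62 -0.3   0.4 ] tilt 50.9 az -8.4 yz 0.17 q [-14, 11, -8, -13, -21, 118] ([-0.0394, -0.0089, -0.0017], 9)
   tcp [ 0.62 -0.3   0.4 ] tilt 50.9 az -8.4 yz -0.17 q [-14, 11, -8, -13, -21, -62]
   tcp [ 0.5  -0.28  0.2 ] tilt 50.9 az -8.4 yz -0.17 q [-30, 14, -20, -68, -18, 3] ([0.0377, 0.0087, 0.0053], 6)
   tcp [ 0.46 -0.2   0.15] tilt 50.9 az -8.4 yz -0.17 q [-35, 14, -30, -96, -20, 36] ([0.0179, 0.029, -0.0027], 3)
   tcp [ 0.45 -0.1   0.15] tilt 50.9 az -8.4 yz -0.17 q [-31, 11, -39, -117, -19, 55] ([-0.002, 0.0328, -0.0063], 3)
   tcp [0.46 0.03 0.16] tilt 50.9 az -8.4 yz -0.17 q [-20, 11, -53, -159, -26, 91] ([-0.01, 0.0422, -0.0044], 3)
```

Run:
```python
from sim import *
q=np.array(D[5][0])
q,r=go(q,np.array([.6,.17,.4])-fk(q,P)[0]);print(desc(q),r)
q,r=go(q,[.2,.05,0]);print(desc(q),r)
A=q
for ty in (-.006,0,):
  b=A
  for n in range(30):
    b=step(b,[.035,ty,-.012,0])
    if fk(b,P)[1][2,2]>-np.cos(np.radians(50.3)):break
  print("ty",ty,n+1,desc(b))
  for w in ([.7,-.1,.5],[.6,-.32,.4],):
    b,r=go(b,np.array(w)-fk(b,P)[0]);print("  ",desc(b),r)
  for _ in range(17): b=step(b,[0,0,0,np.pi/17])
  print("  ",desc(b))
  for w in ([.5,-.28,.2],[.46,-.2,.15],[.45,-.1,.15],[.46,.03,.16]):
    b,r=go(b,np.array(w)-fk(b,P)[0]);print("  ",desc(b),r)
  M=fk(b,P)[1];
  for C in (C0,C0+[0,0,.04],C0+[-.003,.028,.04],C0+[-.003,.028,-.01]):
    b,r=go(b,C-.05*M[:,2]-fk(b,P)[0],step_=.02);print("    R",desc(b),r)
```

```text
tcp [0.6  0.17 0.4 ] tilt 33.8 az 1.2 yz 0.05 q [36, 7, -21, 31, -37, 40] ([0.032, -0.02, -0.0096], 5)
tcp [0.8  0.22 0.4 ] tilt 33.8 az 1.2 yz 0.05 q [30, 28, 11, 22, -45, 54] ([0.0341, -0.0061, 0.0224], 5)
ty -0.006 17 tcp [0.856 0.286 0.7  ] tilt 50.4 az 5.3 yz 0.03 q [34, 45, 81, 22, -79, 69]
   tcp [ 0.7 -0.1  0.5] tilt 50.4 az 5.3 yz 0.03 q [5, 9, 0, -1, -31, 93] ([-0.0263, 0.0327, -0.0018], 11)
   tcp [ 0.6  -0.32  0.4 ] tilt 50.4 az 5.3 yz 0.03 q [-25, 12, 3, -37, -41, 142] ([-0.0269, 0.034, -0.0048], 6)
   tcp [ 0.6  -0.32  0.4 ] tilt 50.4 az 5.3 yz -0.03 q [-25, 12, 3, -37, -41, -38]
   tcp [ 0.5  -0.28  0.2 ] tilt 50.4 az 5.3 yz -0.03 q [-35, 16, -17, -67, -33, 3] ([0.0355, 0.0095, 0.0089], 6)
   tcp [ 0.46 -0.2   0.15] tilt 50.4 az 5.3 yz -0.03 q [-35, 16, -27, -83, -30, 22] ([0.0187, 0.0285, 0.0023], 3)
   tcp [ 0.45 -0.1   0.15] tilt 50.4 az 5.3 yz -0.03 q [-26, 11, -34, -94, -24, 28] ([-0.0011, 0.0335, -0.0002], 3)
   tcp [0.46 0.03 0.16] tilt 50.4 az 5.3 yz -0.03 q [-12, 9, -38, -116, -15, 40] ([-0.0088, 0.0425, 0.0035], 3)
    R tcp [0.514 0.047 0.124] tilt 50.4 az 5
[... 1049 characters left out ...]
cp [ 0.45 -0.1   0.15] tilt 51.4 az 4.1 yz -0.04 q [-28, 12, -35, -98, -25, 33] ([-0.0012, 0.0335, -0.0007], 3)
   tcp [0.46 0.03 0.16] tilt 51.4 az 4.1 yz -0.04 q [-15, 10, -41, -123, -18, 50] ([-0.0089, 0.0426, 0.003], 3)
    R tcp [0.513 0.047 0.123] tilt 51.4 az 4.1 yz -0.04 q [-17, 20, -42, -143, -27, 72] ([-0.0014, 0.0033, 0.0163], 4)
    R tcp [0.513 0.047 0.163] tilt 51.4 az 4.1 yz -0.04 q [-10, 13, -35, -126, -14, 49] ([-0.0156, -0.0008, -0.0125], 2)
    R tcp [0.51  0.075 0.163] tilt 51.4 az 4.1 yz -0.04 q [-10, 14, -38, -138, -17, 61] ([-0.0004, 0.0141, -0.0004], 2)
    R tcp [0.51  0.075 0.113] tilt 51.4 az 4.1 yz -0.04 q [-14, 23, -46, -152, -32, 81] ([0.013, 0.0007, 0.0104], 3)
```

Emit:
{"method": "jog_arm", "body": {
  "rows": [
    [[0.016,-0.01,-0.005,0],[0.032,-0.02,-0.0096,0],[0.032,-0.02,-0.0096,0],[0.032,-0.02,-0.0096,0],[0.032,-0.02,-0.0096,0],[0.032,-0.016,0.0,0],[0.034,-0.006,0.0224,0],[0.034,-0.006,0.0224,0],[0.034,-0.006,0.0224,0],[0.034,-0.006,0.0224,0],[0.02,-0.004,0.013,0],[0.01,-0.002,0.006,0]]
  ]
}}

```text
time_s: 11.62
tcp_pos: [0.8119, 0.2277, 0.4023]
ee_rot: [[0.827, 0.096, 0.555], [0.108, -0.994, 0.011], [0.552, 0.051, -0.832]]
wrist_force: [0.6, 0.9, -0.8]
gripper_width: 0.005
gripper_force: 0.0
```

Emit:
{"method": "jog_arm", "body": {
  "rows": [
    [[0.025,0,-0.005,0],[0.035,0,-0.012,0],[0.035,0,-0.012,0],[0.035,0,-0.012,0],[0.035,0,-0.012,0],[0.035,0,-0.012,0],[0.035,0,-0.012,0],[0.035,0,-0.012,0],[0.035,0,-0.012,0],[0.035,0,-0.012,0],[0.035,0,-0.012,0],[0.035,0,-0.012,0],[0.035,0,-0.012,0],[0.035,0,-0.012,0],[0.035,0,-0.012,0],[0,0,0,0]]
  ]
}}

```text
time_s: 13.62
tcp_pos: [0.8861, 0.2173, 0.6684]
ee_rot: [[0.68, 0.103, 0.726], [0.101, -0.994, 0.047], [0.726, 0.041, -0.686]]
wrist_force: [-0.1, -0.3, -0.5]
gripper_width: 0.007
gripper_force: 0.0
```

Run:
```python
from sim import *
s=sense();q=s['joints'];print(desc(q),s['tcp_pos'],s['wrist_force'])
```

```text
tcp [0.886 0.217 0.668] tilt 46.7 az 3.7 yz 0.04 q [28, 46, 81, 18, -81, 73] [0.8861 0.2173 0.6684] [-0.1056 -0.2857 -0.5171]
```

Emit:
{"method": "jog_arm", "body": {
  "rows": [
    [[0.035,0,-0.012,0],[0.035,0,-0.012,0],[0.035,0,-0.012,0],[0,0,0,0]]
  ]
}}

```text
time_s: 14.12
tcp_pos: [0.8689, 0.21, 0.7115]
ee_rot: [[0.63, 0.105, 0.77], [0.097, -0.994, 0.056], [0.771, 0.039, -0.636]]
wrist_force: [-0.1, -0.9, -0.2]
gripper_width: 0.007
gripper_force: 0.0
```

Run:
```python
from sim import *
b=sense()['joints'];print(desc(b))
for w in ([.7,-.1,.5],[.6,-.32,.4],):
    b,r=go(b,np.array(w)-fk(b,P)[0]);print("  ",desc(b),r)
for _ in range(17): b=step(b,[0,0,0,np.pi/17])
print("  ",desc(b))
for w in ([.5,-.28,.2],[.46,-.2,.15],[.45,-.1,.15],[.46,.03,.16]):
    b,r=go(b,np.array(w)-fk(b,P)[0]);print("  ",desc(b),r)
M=fk(b,P)[1];
for C in (C0,C0+[0,0,.04],C0+[-.003,.028,.04],C0+[-.003,.028,-.01]):
    b,r=go(b,C-.05*M[:,2]-fk(b,P)[0],step_=.02);print("    R",desc(b),r)
```

```text
tcp [0.869 0.21  0.711] tilt 50.5 az 4.2 yz 0.04 q [28, 44, 81, 19, -79, 74]
   tcp [ 0.7 -0.1  0.5] tilt 50.5 az 4.2 yz 0.04 q [5, 9, -1, 2, -30, 91] ([-0.0299, 0.0282, -0.0013], 10)
   tcp [ 0.6  -0.32  0.4 ] tilt 50.5 az 4.2 yz 0.04 q [-25, 12, 2, -36, -39, 141] ([-0.0269, 0.034, -0.0043], 6)
   tcp [ 0.6  -0.32  0.4 ] tilt 50.5 az 4.2 yz -0.04 q [-25, 12, 2, -36, -39, -39]
   tcp [ 0.5  -0.28  0.2 ] tilt 50.5 az 4.2 yz -0.04 q [-34, 16, -17, -67, -32, 3] ([0.0355, 0.0097, 0.0087], 6)
   tcp [ 0.46 -0.2   0.15] tilt 50.5 az 4.2 yz -0.04 q [-35, 15, -28, -84, -29, 23] ([0.0187, 0.0286, 0.0018], 3)
   tcp [ 0.45 -0.1   0.15] tilt 50.5 az 4.2 yz -0.04 q [-26, 11, -35, -96, -23, 29] ([-0.0011, 0.0335, -0.0007], 3)
   tcp [0.46 0.03 0.16] tilt 50.5 az 4.2 yz -0.04 q [-13, 9, -39, -119, -15, 44] ([-0.0089, 0.0426, 0.0029], 3)
    R tcp [0.514 0.047 0.124] tilt 50.5 az 4.2 yz -0.04 q [-16, 20, -41, -141, -25, 69] ([-0.0019, 0.0033, 0.0163], 4)
    R tcp [0.514 0.047 0.164] tilt 50.5 az 4.2 yz -0.04 q [-7, 13, -32, -118, -10, 39] ([-0.0154, -0.0008, -0.0127], 2)
    R tcp [0.511 0.075 0.164] tilt 50.5 az 4.2 yz -0.04 q [-8, 13, -36, -133, -13, 55] ([-0.0004, 0.0141, -0.0004], 2)
    R tcp [0.511 0.075 0.114] tilt 50.5 az 4.2 yz -0.04 q [-14, 22, -45, -151, -30, 79] ([0.0128, 0.0007, 0.0106], 3)
```

Emit:
{"method": "jog_arm", "body": {
  "rows": [
    [[-0.015,0.014,-0.0006,0],[-0.03,0.028,-0.0013,0],[-0.03,0.028,-0.0013,0],[-0.03,0.028,-0.0013,0],[-0.03,0.028,-0.0013,0],[-0.03,0.028,-0.0013,0],[-0.03,0.028,-0.0013,0],[-0.03,0.028,-0.0013,0],[-0.03,0.028,-0.0013,0],[-0.03,0.028,-0.0013,0],[-0.015,0.014,-0.0006,0],[-0.027,0.034,-0.0043,0],[-0.027,0.034,-0.0043,0],[-0.027,0.034,-0.0043,0],[-0.027,0.034,-0.0043,0],[-0.027,0.034,-0.0043,0],[-0.017,0.024,-0.0033,0],[-0.01,0.01,-0.001,0]]
  ]
}}

```text
time_s: 16.38
tcp_pos: [0.6027, -0.3147, 0.4022]
ee_rot: [[0.632, 0.103, 0.768], [0.097, -0.994, 0.053], [0.769, 0.041, -0.639]]
wrist_force: [-0.6, -0.6, 0.5]
gripper_width: 0.005
gripper_force: 0.0
```

Emit:
{"method": "jog_arm", "body": {
  "rows": [
    [[0,0,0,0.185],[0,0,0,0.185],[0,0,0,0.185],[0,0,0,0.185],[0,0,0,0.185],[0,0,0,0.185],[0,0,0,0.185],[0,0,0,0.185],[0,0,0,0.185],[0,0,0,0.185],[0,0,0,0.185],[0,0,0,0.185],[0,0,0,0.185],[0,0,0,0.185],[0,0,0,0.185],[0,0,0,0.185],[0,0,0,0.182],[0,0,0,0]]
  ]
}}

```text
time_s: 18.62
tcp_pos: [0.6034, -0.3129, 0.4027]
ee_rot: [[-0.632, -0.106, 0.768], [-0.1, 0.993, 0.055], [-0.769, -0.042, -0.638]]
wrist_force: [0.2, 0.4, -0.2]
gripper_width: 0.01
gripper_force: 0.0
```

Run:
```python
from sim import *
s=sense();b=s['joints'];print(desc(b),s['wrist_force'])
for w in ([.5,-.28,.2],[.46,-.2,.15],[.45,-.1,.15],[.46,.03,.16]):
    b,r=go(b,np.array(w)-fk(b,P)[0]);print("  ",desc(b),r)
```

```text
tcp [ 0.603 -0.313  0.403] tilt 50.3 az 4.1 yz -0.04 q [-23, 12, 2, -35, -39, -40] [ 0.2159  0.4288 -0.1667]
   tcp [ 0.5  -0.28  0.2 ] tilt 50.3 az 4.1 yz -0.04 q [-34, 16, -17, -67, -31, 3] ([0.0363, 0.0087, 0.0086], 6)
   tcp [ 0.46 -0.2   0.15] tilt 50.3 az 4.1 yz -0.04 q [-34, 15, -28, -83, -29, 23] ([0.0186, 0.0286, 0.0019], 3)
   tcp [ 0.45 -0.1   0.15] tilt 50.3 az 4.1 yz -0.04 q [-26, 11, -35, -95, -23, 29] ([-0.0012, 0.0335, -0.0007], 3)
   tcp [0.46 0.03 0.16] tilt 50.3 az 4.1 yz -0.04 q [-13, 9, -39, -119, -15, 44] ([-0.009, 0.0426, 0.0028], 3)
```

Emit:
{"method": "jog_arm", "body": {
  "rows": [
    [[0.018,0.004,0.004,0],[0.036,0.0087,0.0086,0],[0.036,0.0087,0.0086,0],[0.036,0.0087,0.0086,0],[0.036,0.0087,0.0086,0],[0.036,0.0087,0.0086,0],[0.02,0.008,0.004,0],[0.0186,0.0286,0.0019,0],[0.0186,0.0286,0.0019,0],[0.0186,0.0286,0.0019,0],[-0.001,0.0335,-0.0007,0],[-0.001,0.0335,-0.0007,0],[-0.001,0.0335,-0.0007,0],[-0.008,0.035,0.0025,0],[-0.008,0.035,0.0025,0],[-0.006,0.03,0.002,0],[-0.004,0.018,0.001,0],[0,0,0,0]]
  ]
}}

```text
time_s: 20.88
tcp_pos: [0.459, 0.0246, 0.1601]
ee_rot: [[-0.632, -0.107, 0.768], [-0.101, 0.993, 0.055], [-0.769, -0.043, -0.638]]
wrist_force: [-0.0, -0.7, 0.3]
gripper_width: 0.003
gripper_force: 0.0
```

Run:
```python
from sim import *
s=sense();b=s['joints'];M=s['ee_rot'];print(desc(b),s['wrist_force'],s['time_s']);print(M)
print("C in tool",M.T@(C0-s['tcp_pos']))
t=capture("top")[150:270,170:280,::-1];sc=capture("scene")[140:260,170:290,::-1]
f=lambda i,k,g:cv2.convertScaleAbs(cv2.resize(i,None,fx=k,fy=k,interpolation=cv2.INTER_CUBIC),alpha=g)
c=np.hstack([f(t,3.5,1.9),f(sc,3.4,1.4)[:0+408] if 0 else cv2.resize(f(sc,3.5,1.4),(380,420))]);cv2.imwrite("pics/pre.png",c)
```

```text
tcp [0.459 0.025 0.16 ] tilt 50.3 az 4.1 yz -0.04 q [-13, 9, -39, -117, -14, 42] [-0.0149 -0.7327  0.2976] 20.875
[[-0.6316 -0.1073  0.7678]
 [-0.1015  0.9933  0.0553]
 [-0.7686 -0.043  -0.6383]]
C in tool [-0.0091  0.0185  0.1163]
```

View pics/pre.png

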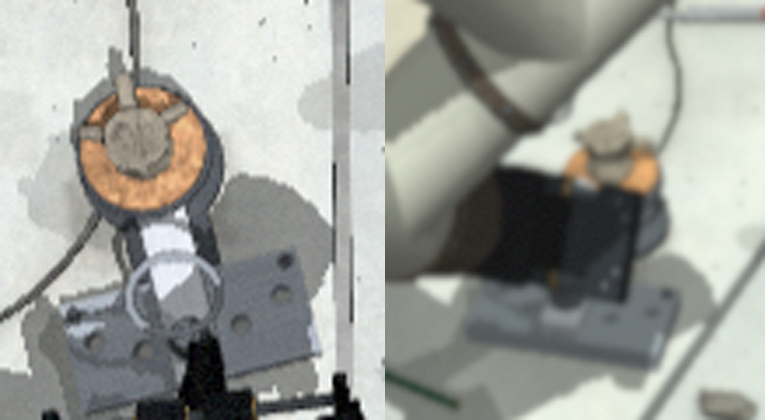

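The finger tip is at about (205,340) in the crop and the ring centre at about (175,290), which agrees with the computed offset. I'll line up and insert.

Emit:
{"method": "jog_arm", "body": {
  "rows": [
    [[-0.004,0.009,0,0],[-0.005,0.0095,0,0],[0,0,0.015,0],[0,0,0.015,0],[0,0,0.012,0],[0,0,0.008,0],[0,0,0,0]]
  ]
}}

```text
time_s: 21.85
tcp_pos: [0.5013, 0.0462, 0.1337]
ee_rot: [[-0.633, -0.104, 0.767], [-0.098, 0.994, 0.055], [-0.768, -0.04, -0.639]]
wrist_force: [0.3, -0.2, 0.2]
gripper_width: 0.004
gripper_force: 0.0
```

Emit:
{"method": "jog_arm", "body": {
  "rows": [
    [[0,0,0.008,0],[0,0,0.008,0],[0,0,0,0]]
  ]
}}

```text
time_s: 22.22
tcp_pos: [0.5135, 0.0471, 0.1236]
ee_rot: [[-0.633, -0.105, 0.767], [-0.098, 0.994, 0.055], [-0.768, -0.04, -0.639]]
wrist_force: [1.1, 0.1, 0.3]
gripper_width: 0.004
gripper_force: 0.0
```

Run:
```python
from sim import *
s=sense();b=s['joints'];M=s['ee_rot'];print(desc(b),s['wrist_force'],s['time_s']);print("C in tool",M.T@(C0-s['tcp_pos']))
t=capture("top")[150:270,170:280,::-1]
cv2.imwrite("pics/ins.png",cv2.convertScaleAbs(cv2.resize(t,None,fx=4,fy=4,interpolation=cv2.INTER_CUBIC),alpha=1.9))
for w in ([0,0,.012],[0,0,.02]):
    b,r=go(b,np.array(w));print("  ",desc(b),r)
```

```text
tcp [0.513 0.047 0.124] tilt 50.3 az 4.1 yz -0.04 q [-16, 20, -41, -140, -24, 69] [1.1474 0.0846 0.3309] 22.225
C in tool [-0.0005  0.0005  0.05  ]
   tcp [0.513 0.047 0.136] tilt 50.3 az 4.1 yz -0.04 q [-14, 18, -39, -136, -20, 63] ([-0.0092, -0.0005, -0.0077], 1)
   tcp [0.513 0.047 0.156] tilt 50.3 az 4.1 yz -0.04 q [-10, 14, -34, -125, -13, 47] ([-0.0154, -0.0008, -0.0128], 1)
```

View pics/ins.png

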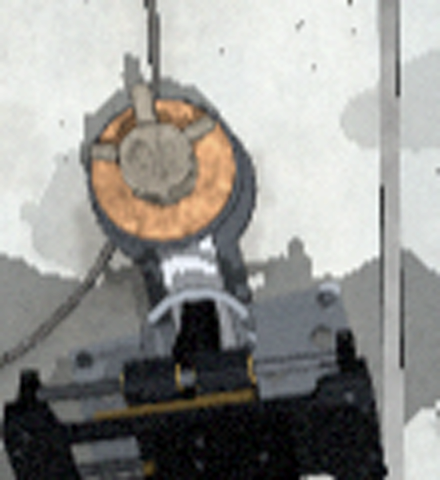

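The fingers pass through the ring, with its top arc over them at about (200,300). Next I'll take up the gap along the tool's -x.

Emit:
{"method": "jog_arm", "body": {
  "rows": [
    [[-0.003,0,0,0],[-0.003,0,0,0],[-0.002,0,0,0],[-0.002,0,0,0],[0,0,0,0]]
  ]
}}

```text
time_s: 22.9
tcp_pos: [0.5199, 0.048, 0.1319]
ee_rot: [[-0.632, -0.105, 0.768], [-0.098, 0.994, 0.055], [-0.769, -0.041, -0.638]]
wrist_force: [0.0, 0.1, -0.9]
gripper_width: 0.006
gripper_force: 0.0
```

Emit:
{"method": "jog_arm", "body": {
  "rows": [
    [[-0.001,0,0,0],[-0.001,0,0,0],[0,0,0,0]]
  ]
}}

```text
time_s: 23.28
tcp_pos: [0.5208, 0.0481, 0.1329]
ee_rot: [[-0.633, -0.105, 0.767], [-0.098, 0.994, 0.055], [-0.768, -0.041, -0.639]]
wrist_force: [-0.2, -0.8, 0.5]
gripper_width: 0.003
gripper_force: 0.2
```

Emit:
{"method": "jog_arm", "body": {
  "rows": [
    [[-0.001,0,0,0],[-0.001,0,0,0],[0,0,0,0]]
  ]
}}

```text
time_s: 23.65
tcp_pos: [0.5212, 0.0483, 0.1337]
ee_rot: [[-0.635, -0.105, 0.766], [-0.098, 0.994, 0.054], [-0.767, -0.041, -0.641]]
wrist_force: [-1.5, -0.8, -3.2]
gripper_width: 0.005
gripper_force: 1.5
```

Emit:
{"method": "jog_arm", "body": {
  "rows": [
    [[-0.0015,-0.0001,-0.0013,0],[-0.0015,-0.0001,-0.0013,0],[-0.0015,-0.0001,-0.0013,0],[-0.0015,-0.0001,-0.0013,0],[0,0,0,0]]
  ]
}}

```text
time_s: 24.28
tcp_pos: [0.5213, 0.0483, 0.1422]
ee_rot: [[-0.634, -0.105, 0.767], [-0.099, 0.994, 0.054], [-0.767, -0.041, -0.64]]
wrist_force: [-3.1, -0.2, -6.0]
gripper_width: 0.006
gripper_force: 3.3
```

Run:
```python
from sim import *
s=sense();print(s['tcp_pos'],s['wrist_force'],desc(s['joints']))
```

```text
[0.5213 0.0483 0.1422] [-3.0931 -0.1599 -5.9868] tcp [0.521 0.048 0.142] tilt 50.2 az 4.1 yz -0.04 q [-13, 17, -36, -133, -17, 58]
```

Emit:
{"method": "jog_arm", "body": {
  "rows": [
    [[-0.0015,-0.0001,-0.0013,0],[-0.0015,-0.0001,-0.0013,0],[-0.0015,-0.0001,-0.0013,0],[-0.0015,-0.0001,-0.0013,0],[-0.0015,-0.0001,-0.0013,0],[0,0,0,0],[0,0,0,0]]
  ]
}}

```text
time_s: 25.15
tcp_pos: [0.5215, 0.0481, 0.1523]
ee_rot: [[-0.633, -0.104, 0.767], [-0.098, 0.994, 0.054], [-0.768, -0.041, -0.639]]
wrist_force: [-5.1, -0.0, -8.3]
gripper_width: 0.004
gripper_force: 4.2
```

Run:
```python
from sim import *
s=sense();b=s['joints'];print(s['tcp_pos'],s['wrist_force'],desc(b));p=fk(b,P)[0]
# swing: rotate tcp about pivot by -t (clockwise), orientation fixed
for w in ([0,.015,0],[-.003,.0145,0]):
    b,r=go(b,np.array(w));print("  ",desc(b),r)
```

```text
[0.5215 0.0481 0.1523] [-5.0758 -0.0305 -8.267 ] tcp [0.521 0.048 0.152] tilt 50.3 az 4.1 yz -0.04 q [-10, 15, -34, -127, -14, 50]
   tcp [0.521 0.063 0.152] tilt 50.3 az 4.1 yz -0.04 q [-10, 16, -36, -133, -15, 57] ([-0.0015, 0.0149, 0.0008], 1)
   tcp [0.518 0.078 0.152] tilt 50.3 az 4.1 yz -0.04 q [-10, 16, -38, -140, -17, 63] ([0.0005, 0.0147, -0.0015], 1)
```

Emit:
{"method": "jog_arm", "body": {
  "rows": [
    [[-0.0001,0.002,-0.0001,0],[-0.0001,0.0035,-0.0001,0],[-0.0001,0.0035,-0.0001,0],[-0.0001,0.0035,-0.0001,0],[-0.0001,0.0035,-0.0001,0],[-0.0001,0.0035,-0.0001,0],[-0.0001,0.002,0,0],[0,0,0,0]]
  ]
}}

```text
time_s: 26.15
tcp_pos: [0.5171, 0.0692, 0.1506]
ee_rot: [[-0.638, -0.104, 0.763], [-0.099, 0.994, 0.053], [-0.764, -0.042, -0.644]]
wrist_force: [-9.5, -2.1, -8.3]
gripper_width: 0.005
gripper_force: 5.8
```

Run:
```python
from sim import *
s=sense();b=s['joints'];print(s['tcp_pos'],s['wrist_force'],desc(b))
t=capture("top")[150:270,170:280,::-1]
cv2.imwrite("pics/sw.png",cv2.convertScaleAbs(cv2.resize(t,None,fx=5,fy=5,interpolation=cv2.INTER_CUBIC),alpha=1.9))
m=camera_model("top")
for a in (0,.13,.262):
    y=.239-a
    for nm,r,z,l in (("ringtop",.086,.130,0),("armL",.07,.034,.017),("armR",.07,.034,-.017)):
        p=np.array([.657-r*np.cos(y)-l*np.sin(y),.0759-r*np.sin(y)+l*np.cos(y),z]);print(a,nm,(5*(proj(m,p)-[170,150])).round(0))
```

```text
[0.5171 0.0692 0.1506] [-9.5475 -2.1418 -8.3208] tcp [0.517 0.069 0.151] tilt 49.9 az 4.0 yz -0.04 q [-10, 16, -37, -136, -16, 60]
0 ringtop [226. 358.]
0 armL [208. 370.]
0 armR [278. 352.]
0.13 ringtop [200. 363.]
0.13 armL [188. 369.]
0.13 armR [260. 360.]
0.262 ringtop [174. 364.]
0.262 armL [168. 366.]
0.262 armR [240. 366.]
```

View pics/sw.png

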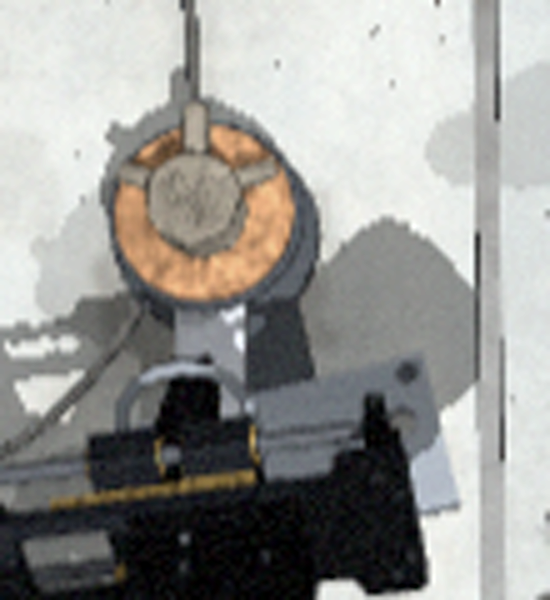

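Run:
```python
from sim import *
m=camera_model("top");im=cv2.imread("pics/sw.png").astype(int)
q=lambda u,v:((u+.5)/5-.5+170,(v+.5)/5-.5+150)
for v in (315,325,335,345,355):
    g=im[v].sum(1)/3; 
    d=np.abs(np.gradient(np.convolve(g,np.ones(5)/5,'same')))
    L=150+np.argmax(d[150:200]);R=225+np.argmax(d[225:275])
    for u,l in ((L,.017),(R,-.017),((L+R)/2,0)):
        w=plane(m,q(u,v),.034)[:2]-[.657,.0759];r=np.hypot(*w)
        yaw=np.arctan2(-w[1],-w[0])+np.arcsin(l/r)
        print(v,u,round(r,3),"angle",round(.239-yaw,3),end=' | ')
    print()
```

```text
315 175 0.047 angle 0.228 | 315 244 0.048 angle 0.26 | 315 209.5 0.045 angle 0.244 | 
325 175 0.052 angle 0.228 | 325 244 0.052 angle 0.257 | 325 209.5 0.049 angle 0.243 | 
335 175 0.056 angle 0.228 | 335 244 0.057 angle 0.255 | 335 209.5 0.054 angle 0.242 | 
345 175 0.061 angle 0.228 | 345 245 0.062 angle 0.245 | 345 210.0 0.059 angle 0.237 | 
355 175 0.066 angle 0.227 | 355 245 0.066 angle 0.244 | 355 210.0 0.064 angle 0.236 |
```

Emit:
{"method": "jog_arm", "body": {
  "rows": [
    [[0,0.001,0,0],[0,0.001,0,0],[0.0008,0,0.0007,0],[0.0015,0.0001,0.0013,0],[0.0015,0.0001,0.0013,0],[0.0015,0.0001,0.0013,0],[0,0,0,0]]
  ]
}}

```text
time_s: 27.08
tcp_pos: [0.517, 0.0712, 0.1435]
ee_rot: [[-0.638, -0.104, 0.763], [-0.099, 0.994, 0.053], [-0.764, -0.041, -0.644]]
wrist_force: [-10.1, -2.0, -6.4]
gripper_width: 0.006
gripper_force: 5.5
```

Emit:
{"method": "jog_arm", "body": {
  "rows": [
    [[0.0015,0.0001,0.0013,0],[0.0015,0.0001,0.0013,0],[0.0015,0.0001,0.0013,0],[0,0,0,0]]
  ]
}}

```text
time_s: 27.58
tcp_pos: [0.5171, 0.0714, 0.1377]
ee_rot: [[-0.638, -0.104, 0.763], [-0.099, 0.994, 0.054], [-0.764, -0.041, -0.644]]
wrist_force: [-11.0, -2.9, -5.8]
gripper_width: 0.007
gripper_force: 5.4
```

Emit:
{"method": "jog_arm", "body": {
  "rows": [
    [[0.0015,0.0001,0.0013,0],[0.0015,0.0001,0.0013,0],[0.0015,0.0001,0.0013,0],[0,0,0,0]]
  ]
}}

```text
time_s: 28.08
tcp_pos: [0.5185, 0.072, 0.133]
ee_rot: [[-0.634, -0.106, 0.766], [-0.099, 0.994, 0.055], [-0.767, -0.041, -0.64]]
wrist_force: [-9.2, 1.2, -4.6]
gripper_width: 0.001
gripper_force: 4.7
```

Emit:
{"method": "jog_arm", "body": {
  "rows": [
    [[0.003,0,0,0],[0.003,0,0,0],[0.003,0,0,0],[0,0,0,0]]
  ]
}}

```text
time_s: 28.58
tcp_pos: [0.5166, 0.0704, 0.1286]
ee_rot: [[-0.627, -0.103, 0.772], [-0.097, 0.994, 0.054], [-0.773, -0.041, -0.634]]
wrist_force: [0.2, -0.3, 1.2]
gripper_width: 0.008
gripper_force: 0.0
```

Run:
```python
from sim import *
s=sense();M=s['ee_rot'];p=s['tcp_pos'];print(s['wrist_force'],desc(s['joints']))
for a in (.23,.262):
    y=.239-a;C=np.array([.657-.108*np.cos(y),.0759-.108*np.sin(y),.092]);print(a,"C in tool",M.T@(C-p))
```

```text
[ 0.1743 -0.2816  1.2356] tcp [0.517 0.07  0.129] tilt 50.7 az 4.0 yz -0.04 q [-13, 20, -42, -147, -25, 74]
0.23 C in tool [0.0075 0.0027 0.0484]
0.262 C in tool [0.0072 0.0061 0.0486]
```

Emit:
{"method": "jog_arm", "body": {
  "rows": [
    [[0.004,0.003,0,0],[0.003,0.002,0,0],[0,0,-0.01,0],[0,0,-0.015,0],[0,0,-0.02,0],[0,0,-0.025,0],[0,0,-0.03,0],[0,0,-0.03,0],[0,0,-0.01,0],[0,0,0,0]]
  ]
}}

```text
time_s: 29.82
tcp_pos: [0.4005, 0.0719, 0.1897]
ee_rot: [[-0.614, -0.098, 0.784], [-0.096, 0.994, 0.048], [-0.784, -0.046, -0.619]]
wrist_force: [0.0, -0.5, 0.5]
gripper_width: 0.006
gripper_force: 0.0
```

Run:
```python
from sim import *
s=sense();print(s['wrist_force'],s['time_s'],desc(s['joints']))
a=capture("top");cv2.imwrite("pics/end_top.png",a[:,:,::-1])
t=a[150:270,170:280,::-1]
cv2.imwrite("pics/end.png",cv2.convertScaleAbs(cv2.resize(t,None,fx=5,fy=5,interpolation=cv2.INTER_CUBIC),alpha=1.9))
m=camera_model("top");y=.239-.262
for h in (0,.014):
  for l in(-.026,.026):
    p=np.array([.657-.108*np.cos(y)-l*np.sin(y),.0759-.108*np.sin(y)+l*np.cos(y),.092+h]);print(h,(5*(proj(m,p)-[170,150])).round(0))
```

```text
[ 0.0136 -0.4559  0.4842] 29.825 tcp [0.401 0.072 0.19 ] tilt 51.7 az 3.5 yz -0.05 q [-6, -1, -44, -122, -9, 42]
0 [243. 428.]
0 [126. 427.]
0.014 [239. 424.]
0.014 [120. 423.]
```

View pics/end.png

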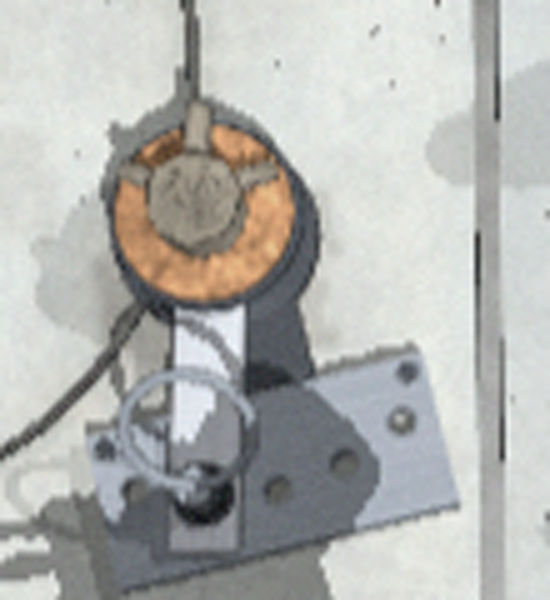

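The arm now sits over the first hole to the left. The middle hole is empty at (277,490), and the ring is centred at about (187,430), where the pin-home position predicts it. The hand is clear, so I'll hand in.

```bash
python3 -c "
from station import *
print(finish_job())"
```

```text
the job is handed in; nothing more can be done
None
```

I hooked the pin out by its ring, swung it one hole left (the glue bottle's side), let it drop home there, withdrew the hand clear of the turntable and handed the job in at about 30 s; the grader gave no verdict, so that outcome rests on my own camera and force readings.

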